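Put the tea tin away behind the latched rack gate

ROBOT

A 6-joint arm with a two-finger parallel gripper is mounted at the origin on the work surface. World frame = base frame: x ahead of the robot, y to its left, z up, the work surface at z = 0. Lengths are in mm, angles in rad, forces in N, time in s.
With the tool pointing down it reaches from about 350 to 875 mm from the base axis. Payload 4.2 kg.
Tool frame: the origin (TCP) lies between the finger pads; the fingertips stand 11 mm ahead of it and the grasp point (between the pads) lies 8 mm behind it; z points along the fingers, y is the direction in which the jaws open and shut (so a half turn about z gives the same grasp; the last joint's range is limited). The gripper opens to 85 mm and grips with 20 to 120 N. Pads are 22 mm wide; open, the fingers measure 114 mm over their backs; the gripper's body (76 mm by 85 mm) begins 54 mm behind the grasp point. The pads swing forward as they close: fully open they stand 13 mm farther back than shut.
Start: joints at [-0.928, 0.385, 0.008, 0, -1.194, -0.259], TCP at [234.043, -579.503, 221.112] pointing down, gripper open.
Joint ranges: [-3.14, 3.14], [-1.21, 2.06], [-1.07, 1.41], [-3.16, 2.05], [-2.99, -0.16], [-3.1, 3.1]. Speed limits (rad/s): [2.79, 2.79, 3.14, 3.14, 3.14, 3.14].

INTERFACE

Orientations are given as a unit quaternion [x, y, z, w].
In Python, from bench import * gives the robot as it stands. The module is installed in compiled form; this text tells all that it offers.
- The arm moves only by the tool drive_tool, never from a script. Its argument "increments" is a list of rows, each a list of 3 entries, a list of its own where there are three numbers: the gripper command: -1 is shut, 1 is fully open, values between are in proportion, then the shift along the tool's x, y, z scaled (see below), then the turn about the tool's z scaled (see below). In form: [[hand, [tx, ty, tz], turn], ...]. A call has 1 to 20 rows; each row shifts and turns the commanded pose from where the row before left it, along the tool's axes as they then stand; what a row does not reach is not made up. The controller multiplies each number of a shift by 0.3 m and each number of a turn by 2 rad. A row lasts 1/8 s, in which the tool goes at most 62.5 mm and 10.7 degrees, less where a joint would pass 70% of its speed; a pose out of reach is approached as far as the arm can. A call with a number of a shift or a turn outside -1 to 1 is refused whole. A call with a gripper value outside its range is refused whole. The fingers move at their own pace and stop on an object; the grip force is fixed at half the most. Time passes only in rows, so rows that do not move let the fingers close. It gives the time, the measured TCP pose, the force and the opening at its end, in the units of the state.
- read_state(): the state, without advancing time (a new reading comes with each control period).
- get_image(name): name is "side" or "top" or "wrist"; returns the picture (384x512x3 uint8, red, green, blue); there is no depth.
- calibration(name): a dict with "fovy" (degrees; the focal length in pixels is half the picture's height over the tangent of half this angle, whatever the lens; pixels are square), "cx", "cy" (the principal point, pixels), "R" (3x3) and "t" (3): a world point X has camera coordinates R X + t. Camera axes: x right, y down, z forward; pixel columns grow to the right and rows downward; lengths in mm; the calibration is good to about 2 mm. A picture is of the moment at which its call begins: read the wrist's pose just before it. calibration takes no time and is no camera call; for the wrist camera it gives the pose at the moment of the call.
- job_done(): hands the job in, once; it reports no verdict.
The state is a dict: "clock": time; "joints": joint angles; "joint_vel": joint speeds; "joint_efforts": joint torques, N m; "position": TCP position; "ee_rot": TCP orientation; "contact_force": force on the tool from outside, world axes, zero at the start; "wrist_torque": the same for the moment, N m; "gripper_width": finger opening in mm.
Only numpy, scipy, OpenCV 4.12 (cv2) and the standard library are available. Lean on these libraries where they do the work, as an engineer would, in place of code of your own. Each camera call takes 0.05 s, during which the arm holds its last target.

TASK

Put the square tea tin away in the wooden tin rack: lift the thumb latch bar out of its catch, swing the gate wide open, and slide the tin, upright, along the worktop into the bay past the sprung ball until it clicks and sits fully home against the back stop. Leave the gate standing open, at least square to the front of the rack, because more tins are coming, and do not disturb the two mugs and the round canister.

Things in the scene. Friction and masses are not known exactly. Their poses are not given: they have to be found in the camera images.
- rack: wooden tin rack fixed to the worktop, 200 mm wide (y), 118 mm deep, 98 mm high, without a floor: the tin slides on the worktop. Origin: on the worktop, middle of the gateway, in the plane of the posts' front faces. x points straight into the bay (away from the robot at yaw 0), y left, z up. Gate posts at y = 72 to 100 and -72 to -100 mm, x = 0 to 30 mm, 75 mm high
- gate_hinge (a point): foot of the gate's vertical hinge axis, in the rack's frame at x = 0, y = +75 mm, z = 0 (left side)
- gate (a joint): gate angle, rad: 0 shut, grows as its free (right) end swings towards the robot, up to 2.1. The slatted wooden leaf spans 4 to 141 mm from the hinge axis, 10 to 70 mm high, 12 mm thick, lying just in front of the rack's origin plane. It stays where it is left (hinge friction 0.03 N m). The latch bar holds it shut
- latch (a joint): angle of the latch bar, rad: 0 level in the catch (lower stop), grows as its right end is lifted, up to 0.6; clears the nib above 0.14; falls by its own weight (80 g) if let go, so keep it up until the gate has moved 20 mm. Bar 8 mm thick, 10 high, 62 mm up, 22 mm in front of the rack's origin plane; level pivot on the leaf 40 mm from the hinge axis, reaches to 174 mm
- latch_tab (a point): middle of the top edge of the upright steel thumb tab on the latch bar: 8 mm thick (square to the leaf), 22 mm wide, standing 48 mm above the bar; top 115 mm up, 45 mm above the gate's top. With the gate shut at x = -22, y = -40 mm in the rack's frame: 75 mm from the bar's pivot, 115 mm from the hinge axis along the leaf. Its y axis runs along the bar towards the hinge
- tin: closed square pale green tea tin with a dark line below its lid, 62 x 62 mm, 80 mm high, upright edges rounded by 8 mm, about 0.25 kg. Origin: centre of its underside, z up. It stands to the left or to the right of the rack. Any side may go in first.
- bay_end (a point): on the worktop, where the centre of the tin's underside is when fully home: x = 77 mm on the centre line, in the rack's frame. The back stop's face is at x = 108 mm. Two bars, 12 mm wide, cross over the bay at x = 70 and 105 mm, 88 to 98 mm up, so a tin goes in only by sliding from the front; its near face ends at x = 46 mm
- mug_a: white mug, 76 mm across, 88 mm high, with a handle; stands on the other side of the rack from the tin; leave alone. Origin: centre of its underside
- mug_b: dark red mug of the same size, beyond the rack to the left; leave alone
- canister: round pale canister with a steel lid, 92 mm across, 130 mm high, beyond the rack to the right; leave alone
- bay_mouth (a point): middle of the gateway on the worktop (the rack's origin). Lead-in boards, 60 mm high, slant inwards like a funnel, from 45 mm off the centre line at x = 0 to 33 mm at x = 22 mm. From there the bay is 66 mm wide, of smooth wood (friction about 0.3); its walls, 12 mm thick, are 60 mm high (88 mm from x = 60 mm on)
- ball_catch (a point): tip of the steel ball (24 mm diameter, 35 mm up, at x = 41 mm in the rack's frame) that stands 7 mm out of the left (+y) bay wall on a spring (800 N/m, 2.4 N preload). A tin sliding in pushes it aside, at some 4 to 12 N of slow push, then it snaps out in front of the tin's near left edge and holds it
- catch_nib (a point): top of the catch's steel nib, on the front of the right post: x = -36 to -30 mm, y = -80 to -92 mm, 72 mm high in the rack's frame. The end of the latch bar lies behind it, above a ledge
Not all that is in view belongs to the job. What is shaped like the tin but yellow is not meant.

How it is judged (in metres and radians):
On the way, in this order (a step that is already met when the one before it is completed fails the run):
1. the latch bar is lifted out of its catch while the gate is still shut (value of joint latch above 0.12 rad and value of joint gate below 0.15 rad), for 0.1 s.
2. the gate is swung open, about square to the front of the rack or wider (value of joint gate above 1.4 rad), for 0.2 s.
At the end, for the whole second after the job is handed in: The tin stands upright (within about 4 degrees) on the worktop in the bay, held by the ball, its centre within about 7 mm of fully home along the bay and 8 mm of the centre line, at rest; the gate stands open by at least 1.4 rad (80 degrees) (x of tin in the frame of rack between 0.069 and 0.083 m and y of tin in the frame of rack between -0.008 and 0.008 m and height (world z) of tin below 0.006 m and angle between tin's own z axis and vertical below 0.08 rad and linear speed of tin below 0.02 m/s and value of joint gate above 1.4 rad); the robot touches nothing.
It fails at once if the tin is tipped by more than 30 degrees (angle between tin's own z axis and vertical above 0.52 rad).
It fails at once if a mug or the canister is moved by more than 20 mm (distance of any of mug_a, mug_b, canister from where it was at the start of the episode above 0.02 m).
It also fails if it takes over 72 s, if anything falls off the work surface, if the arm or the gripper's body presses on something with over 40 N, if the wrist force passes 120 N, or if a joint passes its speed limit or range.

## Working session

There is one attempt and no reset: what is moved stays moved. The work goes in short steps, Python scripts to look and compute and a tool call to move; the robot and the scene stay as the last step left them, time stands still between calls to the robot, and variables do not carry over. Pictures are saved under pics/ and viewed, and the job is handed in when it is done.

Besides the shell and the picture viewer there is one more tool, called after "Request:" in YAML: its name, and indented under it one key for each argument. drive_tool: Moves the arm, as the interface text tells. Shifts and turns lie within -1 to 1; 1 stands for 0.3 m of shift or 2 rad of turn. Its arguments: {"type":"object","properties":{"increments":{"type":"array"}},"required":["increments"]}

```bash
mkdir -p pics; python3 - <<'E'
from bench import *
import cv2
print(read_state())
for n in ["side","top","wrist"]:
    c=calibration(n);print(n,c)
    cv2.imwrite(f"pics/{n}0.png",cv2.cvtColor(get_image(n),cv2.COLOR_RGB2BGR))
E
```

```text
{'clock': 0.0, 'joints': array([-9.28435338e-01,  3.85581249e-01,  6.63608208e-03, -4.95761716e-04,
       -1.19398092e+00, -2.58607609e-01]), 'joint_vel': array([ 0.00034196,  0.00019539, -0.00088816, -0.00038698, -0.00085113,
        0.00020063]), 'joint_efforts': array([ 1.13143960e-03, -3.92290413e+01,  1.88405871e+01,  4.18619290e+00,
       -4.59891802e-03,  3.94524392e-06]), 'position': array([ 233.80249633, -578.98028176,  220.01118349]), 'ee_rot': array([-1.90611587e-01,  9.81664930e-01,  1.05895497e-03, -2.56241703e-04]), 'contact_force': array([ 0.44382295,  0.62046173, -0.82035547]), 'wrist_torque': array([-0.01176438,  0.01838525,  0.00511714]), 'gripper_width': 85.36528800896784}
side {'fovy': 48.76441616364063, 'cx': 253.2482257240523, 'cy': 189.3720239955913, 'R': array([[-0.95048747, -0.31073078, -0.00446683],
       [-0.17237396,  0.53912183, -0.8243997 ],
       [ 0.25857453, -0.78281162, -0.56599044]]), 't': array([ 556.25629574,  154.88290812, 1274.91578628])}
top {'fovy': 43.49066596135372, 'cx': 265.63457162471155, 'cy': 192.16351247780585, 'R': array([[-0.0278635 , -0.99960375,  0.00399706],
       [-0.9949705 ,  0.02734903, -0.09636251],
       [ 0.09621501, -0.00666196, -0.99533828]]), 't': array([  91.58991663,  587.40171108, 1373.38415059])}
wrist {'fovy': 71.39979392927228, 'cx': 258.4905277877318, 'cy': 193.66278792858736, 'R': array([[-0.37385366,  0.92748355,  0.00277699],
       [ 0.8895222 ,  0.35770096,  0.28425391],
       [ 0.2626475 ,  0.10873956, -0.95874501]]), 't': array([622.53578027, -37.86073216, 378.73392377])}
```

View pics/top0.png

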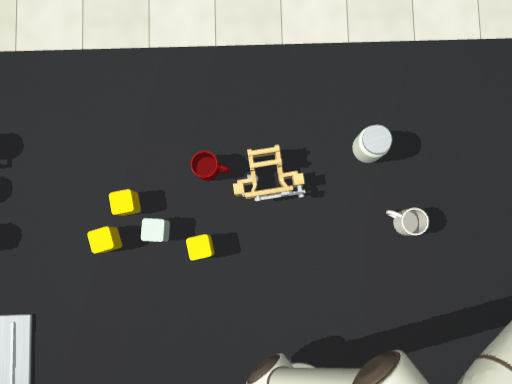

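View pics/side0.png

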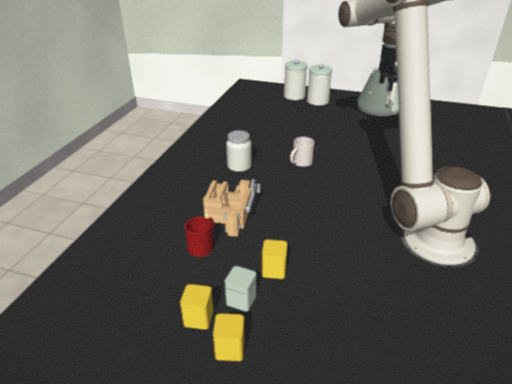

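View pics/wrist0.png

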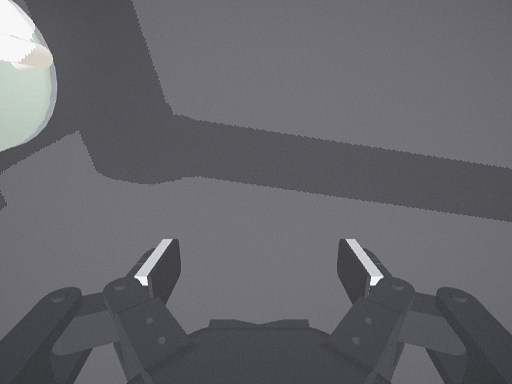

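The top view shows the pale green tin at (155,230). Yellow look-alikes stand at (124,202), (103,240) and (200,247). The rack is at (270,175) with its gate facing down-image, the red mug at (205,165), the canister at (372,143) and the white mug at (410,221). I'll enlarge the top view to measure and confirm.

```bash
cat > h.py <<'E'
from bench import *
import numpy as np, cv2
def px2w(cal,u,v,z):
    f=192/np.tan(np.radians(cal["fovy"]/2))
    d=cal["R"].T@np.array([(u-cal["cx"])/f,(v-cal["cy"])/f,1.])
    o=-cal["R"].T@cal["t"]
    s=(z-o[2])/d[2]; return o+s*d
def w2px(cal,X):
    f=192/np.tan(np.radians(cal["fovy"]/2)); p=cal["R"]@np.asarray(X,float)+cal["t"]
    return np.array([cal["cx"]+f*p[0]/p[2],cal["cy"]+f*p[1]/p[2]])
def save(name,fn,crop=None,k=1):
    im=cv2.cvtColor(get_image(name),cv2.COLOR_RGB2BGR); cv2.imwrite(f"pics/{fn}_raw.png",im)
    if crop: x,y,w,h=crop; im=im[y:y+h,x:x+w]
    im=cv2.resize(im,None,fx=k,fy=k,interpolation=cv2.INTER_CUBIC); cv2.imwrite(f"pics/{fn}.png",im)
E
python3 - <<'E'
from h import *
im=cv2.imread("pics/top0.png")
cv2.imwrite("pics/c1.png",cv2.resize(im[135:210,220:320],None,fx=8,fy=8,interpolation=cv2.INTER_CUBIC))
cv2.imwrite("pics/c2.png",cv2.resize(im[180:270,80:230],None,fx=5,fy=5,interpolation=cv2.INTER_CUBIC))
c=calibration("top")
for n,u,v,z in [("tin",155,230,80),("y1",124,202,80),("y2",103,240,80),("y3",200,247,80),("rack",270,185,75),("muga",411,221,88),("mugb",205,162,88),("can",376,138,130)]:
    print(n,px2w(c,u,v,z).round())
E
```

```text
tin [488. 386.  80.]
y1 [568. 472.  80.]
y2 [464. 530.  80.]
y3 [437. 262.  80.]
rack [605.  63.  75.]
muga [ 493. -325.   88.]
mugb [673. 243.  88.]
can [ 720. -230.  130.]
```

View pics/c1.png

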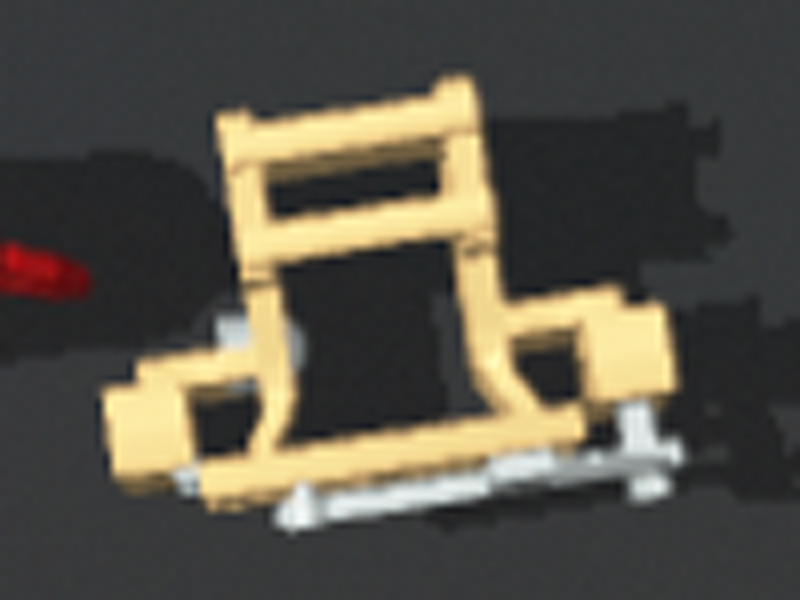

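View pics/c2.png

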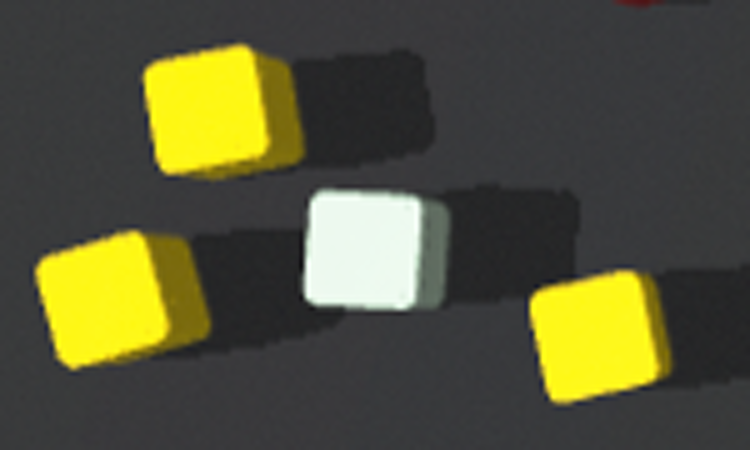

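```bash
cat > fit.py <<'E'
from h import *
from scipy.optimize import least_squares
c=calibration("top")
def cr(x,y): return np.array([(x+.5)/8-.5+220,(y+.5)/8-.5+135])
L=[((0,100,75),(117,472)),((30,100,75),(103,392)),((30,72,75),(185,383)),((30,-72,75),(580,320)),((30,-100,75),(665,303)),((0,-100,75),(677,390)),((0,-72,75),(590,405)),
 ((-22,-40,115),(522,462))]
def T(p,X):
    cs,sn=np.cos(p[2]),np.sin(p[2]); return np.array([p[0]+cs*X[0]-sn*X[1],p[1]+sn*X[0]+cs*X[1],X[2]])
r=lambda p:np.concatenate([w2px(c,T(p,X))-cr(*q) for X,q in L])
s=least_squares(r,[600,63,0],x_scale=[10,10,.1],loss='soft_l1')
print(s.x,r(s.x).reshape(-1,2).round(2))
p=s.x
im=cv2.resize(cv2.imread("pics/top0.png")[135:210,220:320],None,fx=8,fy=8,interpolation=cv2.INTER_CUBIC)
def line(a,b,col):
    q=[tuple(int(v) for v in ((w2px(c,T(p,X))-[220,135]+.5)*8-.5)) for X in(a,b)]; cv2.line(im,q[0],q[1],col,1)
def rect(x0,x1,y0,y1,z,col):
    P=[(x0,y0,z),(x1,y0,z),(x1,y1,z),(x0,y1,z)]
    for i in range(4): line(P[i],P[(i+1)%4],col)
rect(0,30,72,100,75,(255,0,0));rect(0,30,-100,-72,75,(255,0,0))
rect(64,76,-45,45,98,(0,0,255));rect(99,111,-45,45,98,(0,0,255))
rect(-13,-1,-66,71,70,(0,255,0)); rect(-26,-18,-51,-29,115,(255,0,255)); rect(-36,-30,-92,-80,72,(255,255,0))
cv2.imwrite("pics/fit.png",im)
print("yaw deg",np.degrees(p[2]))
for n,X in [("tab",(-22,-40,115)),("hinge",(0,75,0)),("end",(77,0,0))]: print(n,T(p,X).round(1))
im2=cv2.imread("pics/top0.png")
hsv=cv2.cvtColor(im2,cv2.COLOR_BGR2HSV); m=(im2.min(axis=2)>205).astype(np.uint8)*255
m[:, :130]=0;m[:,180:]=0;m[:210]=0;m[250:]=0
cs,_=cv2.findContours(m,0,2); k=max(cs,key=cv2.contourArea)[:,0].astype(float)
W=np.array([px2w(c,u,v,80)[:2] for u,v in k],np.float32); print("tin",cv2.minAreaRect(W))
E
python3 fit.py
```

```text
[5.94995105e+02 6.57675699e+01 1.25270111e-01] [[-0.29  0.42]
 [-0.1  -0.06]
 [-0.52 -0.43]
 [ 0.53 -0.26]
 [-0.31  0.37]
 [-0.11 -0.08]
 [ 0.96 -0.45]
 [ 0.09  0.47]]
yaw deg 7.177448667253244
tab [578.2  23.3 115. ]
hinge [585.6 140.2   0. ]
end [671.4  75.4   0. ]
tin ((488.7742919921875, 394.0242919921875), (60.529869079589844, 60.4722900390625), 85.04963684082031)
```

View pics/fit.png

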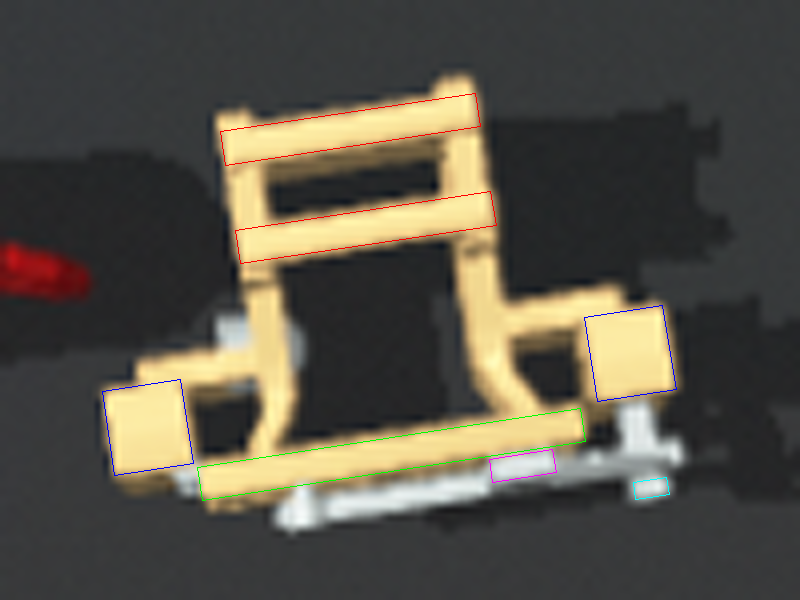

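The model overlay lines up with the rack to within a pixel. That gives the rack at about (595, 66) with yaw 7.2°, the tab at (578, 23) and the tin at (489, 394). Next I'll move above the tab and then turn the jaws across it.

Request:
drive_tool:
  increments:
    - [0,[-0.13,0.102,0],0]
    - [0,[-0.13,0.102,0],0]
    - [0,[-0.13,0.102,0],0]
    - [0,[-0.13,0.102,0],0]
    - [0,[-0.13,0.102,0],0]
    - [0,[-0.13,0.102,0],0]
    - [0,[-0.13,0.102,0],0]
    - [0,[-0.13,0.102,0],0]
    - [0,[-0.13,0.102,0],0]
    - [0,[-0.13,0.102,0],0]
    - [0,[-0.13,0.102,0],0]
    - [0,[-0.13,0.102,0],0]
    - [0,[-0.13,0.102,0],0]
    - [0,[-0.13,0.102,0],0]
    - [0,[0,0,0],0]

```text
clock: 2.02
position: [580.9, 24.8, 220.1]
ee_rot: [-0.192, 0.981, 0.0, -0.0]
contact_force: [-0.0, -1.0, -0.8]
gripper_width: 43.0
```

Request:
drive_tool:
  increments:
    - [0,[0,0,0],-0.082]
    - [0,[0,0,0],-0.082]
    - [0,[0,0,0],-0.082]
    - [0,[0,0,0],-0.082]
    - [0,[0,0,0],-0.082]
    - [0,[0,0,0],-0.082]
    - [0,[0,0,0],-0.082]
    - [0,[0,0,0],-0.082]
    - [0,[0,0,0],0]

```text
clock: 3.15
position: [579.3, 21.4, 221.0]
ee_rot: [0.749, -0.663, -0.0, 0.0]
contact_force: [0.2, -0.0, -0.1]
gripper_width: 42.7
```

```bash
cat >> h.py <<'E'
from scipy.spatial.transform import Rotation as Ro
def pose():
    s=read_state(); R=Ro.from_quat(s["ee_rot"]).as_matrix()
    print("t%.2f"%s["clock"],"pos",s["position"].round(1),"jawang %.1f"%np.degrees(np.arctan2(R[1,1],R[0,1])),"tilt %.2f"%np.degrees(np.arccos(-R[2,2])),"F",s["contact_force"].round(1),"w %.1f"%s["gripper_width"],"j",s["joints"].round(2)); return s,R
E
python3 - <<'E'
from h import *
pose(); save("wrist","w1"); c=calibration("wrist")
print(w2px(c,(578.2,23.3,115)))
np.save("cw1.npy",c,allow_pickle=True)
E
```

```text
t3.15 pos [579.3  21.4 221. ] jawang -173.0 tilt 0.04 F [ 0.2 -0.  -0.1] w 42.7 j [ 0.32  0.31 -0.11 -0.   -1.16 -0.19]
[259.63593751 190.02499577]
```

View pics/w1.png

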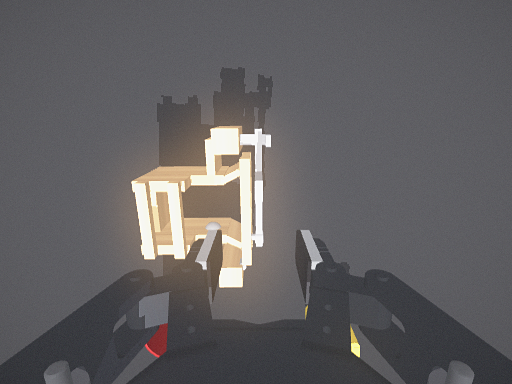

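```bash
python3 - <<'E'
from h import *
c=np.load("cw1.npy",allow_pickle=True).item()
k=7;x0,y0,w,h=200,115,100,85
im=cv2.resize(cv2.imread("pics/w1_raw.png")[y0:y0+h,x0:x0+w],None,fx=k,fy=k,interpolation=cv2.INTER_CUBIC)
p=[595,65.8,.1253]
def T(X):
    cs,sn=np.cos(p[2]),np.sin(p[2]); return np.array([p[0]+cs*X[0]-sn*X[1],p[1]+sn*X[0]+cs*X[1],X[2]])
def rect(a,b,y,Y,z,col):
    P=[(a,y,z),(b,y,z),(b,Y,z),(a,Y,z)]
    q=np.array([(w2px(c,T(X))-[x0,y0]+.5)*k for X in P]).astype(np.int32); cv2.polylines(im,[q],True,col,1)
rect(0,30,-100,-72,75,(255,0,0)); rect(-13,-1,-66,71,70,(0,200,0)); rect(-26,-18,-51,-29,115,(255,0,255)); rect(-36,-30,-92,-80,72,(0,0,255))
rect(-26,-18,-99,35,67,(0,165,255))
cv2.imwrite("pics/w1c.png",im)
E
```

```text
(no output)
```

View pics/w1c.png

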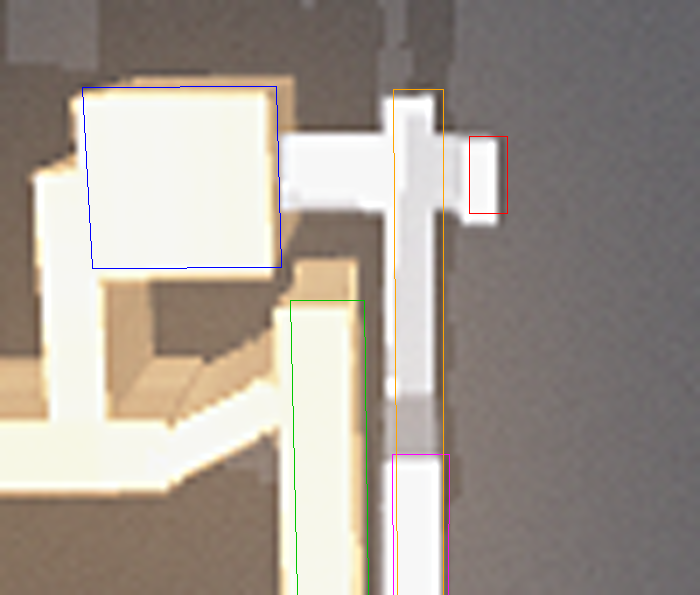

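The wrist view at (259,178) shows the tab about 1 mm from the predicted spot, so the measurement holds. I'll go down, close on the tab and look at the result.

Request:
drive_tool:
  increments:
    - [0,[-0.01,0,0.07],0]
    - [0,[0,0,0.07],0]
    - [0,[0,0,0.07],0]
    - [0,[0,0,0.07],0]
    - [0,[0,0,0.07],0]
    - [0,[0,0,0.07],0]
    - [0,[0,0,0],0]
    - [-1,[0,0,0],0]
    - [-1,[0,0,0],0]
    - [-1,[0,0,0],0]
    - [-1,[0,0,0],0]
    - [-1,[0,0,0],0]

```text
clock: 4.7
position: [579.3, 25.0, 96.3]
ee_rot: [0.75, -0.661, 0.0, 0.0]
contact_force: [-3.6, -0.1, 5.7]
gripper_width: 5.7
```

```bash
python3 - <<'E'
from h import *
pose(); save("wrist","w2"); 
E
```

```text
t4.70 pos [579.3  25.   96.3] jawang -172.8 tilt 0.02 F [-3.6 -0.1  5.7] w 5.7 j [ 0.32  0.43 -0.27  0.   -0.87 -0.2 ]
```

View pics/w2.png

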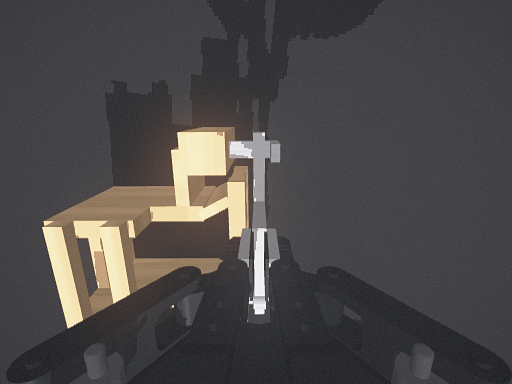

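The tab sits between the pads at (259,250) and the jaws stopped on it. Now I'll lift along the bar's arc to about 0.25 rad and hold.

Request:
drive_tool:
  increments:
    - [-1,[-0.008,0,-0.0155],0]
    - [-1,[-0.0095,0,-0.015],0]
    - [-1,[-0.0105,0,-0.014],0]
    - [-1,[-0.011,0,-0.0135],0]
    - [-1,[0,0,0],0]
    - [-1,[0,0,0],0]
    - [-1,[0,0,0],0]

```text
clock: 5.62
position: [577.3, 38.6, 110.9]
ee_rot: [0.75, -0.662, -0.001, -0.0]
contact_force: [-0.1, 6.4, -12.4]
gripper_width: 5.6
```

```bash
python3 - <<'E'
from h import *
pose(); save("wrist","w3"); 
E
```

```text
t5.62 pos [577.3  38.6 110.9] jawang -172.8 tilt 0.16 F [ -0.1   6.4 -12.4] w 5.6 j [ 0.35  0.41 -0.25 -0.   -0.91 -0.22]
```

View pics/w3.png

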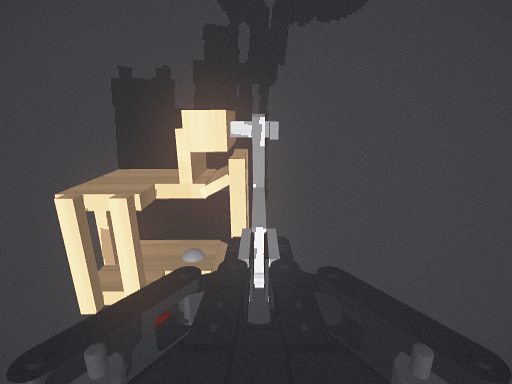

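```bash
python3 - <<'E'
from h import *
c=calibration("wrist"); p=[596.3,67,.1253]
def T(X):
    cs,sn=np.cos(p[2]),np.sin(p[2]); return np.array([p[0]+cs*X[0]-sn*X[1],p[1]+sn*X[0]+cs*X[1],X[2]])
for f in [0,.1,.15,.2,.25,.3]:
    a,b=134,5
    X=(-22,35-(a*np.cos(f)-b*np.sin(f)),62+a*np.sin(f)+b*np.cos(f)); t=(-22,35-(75*np.cos(f)-53*np.sin(f)),62+75*np.sin(f)+53*np.cos(f))
    print(f,"end",w2px(c,T(X)).round(1),"tabtop",w2px(c,T(t)).round(1))
print("nib",w2px(c,T((-33,-86,72))))
k=5
im=cv2.imread("pics/w3_raw.png")[100:260,190:320]; cv2.imwrite("pics/w3c.png",cv2.resize(im,None,fx=4,fy=3.7,interpolation=cv2.INTER_CUBIC))
save("side","s3",(190,160,100,80),7)
E
```

```text
0 end [258.  110.8] tabtop [258.  214.5]
0.1 end [258.  112.5] tabtop [258.1 228.4]
0.15 end [258.  114.3] tabtop [258.1 235.9]
0.2 end [257.9 116.7] tabtop [258.1 243.9]
0.25 end [257.9 119.9] tabtop [258.1 252.1]
0.3 end [257.9 123.9] tabtop [258.1 260.7]
nib [273.80437127 130.3102607 ]
```

View pics/w3c.png

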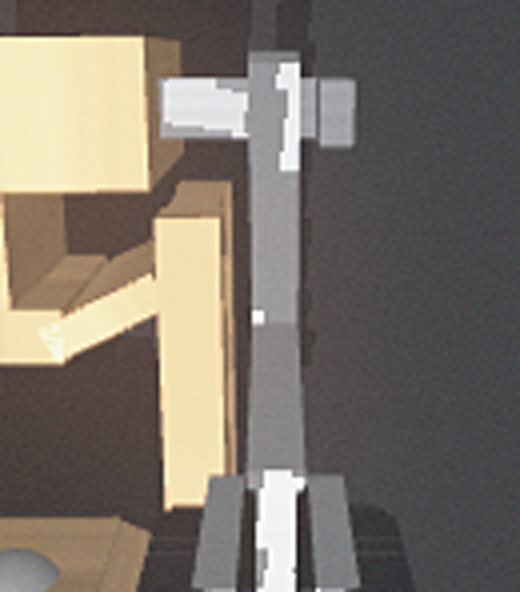

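View pics/s3.png

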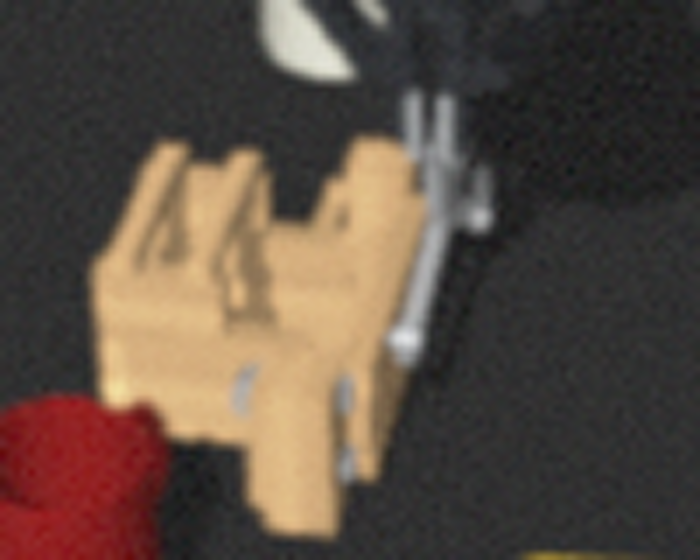

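The bar is up by about 0.2 rad: its end shows above the nib at (259,116), and the prediction for 0.2 was 116.7. The gate is still shut. I'll start swinging it.

Request:
drive_tool:
  increments:
    - [-1,[-0.0114,0.0397,0],0.06]
    - [-1,[-0.0114,0.0397,0],0.06]
    - [-1,[-0.0114,0.0397,0],0.06]
    - [-1,[-0.0114,0.0397,0],0.06]
    - [-1,[0,0,0],0]

```text
clock: 6.35
position: [531.7, 55.0, 111.7]
ee_rot: [-0.571, 0.821, 0.001, 0.001]
contact_force: [2.5, 4.6, -13.0]
gripper_width: 5.7
```

```bash
cat >> h.py <<'E'
PR=[596.3,67,.1253]
def rk(P):
    d=np.array(P[:2])-PR[:2]; c,s=np.cos(PR[2]),np.sin(PR[2]); return np.array([c*d[0]+s*d[1],-s*d[0]+c*d[1]])
def gate():
    s,R=pose(); r=rk(s["position"])-[0,75]
    print("radius",np.hypot(*r).round(1),"gate est %.3f"%((np.arctan2(r[1],r[0])-np.arctan2(-100.8,-22.4))*-1 % (2*np.pi)), "in tool:",(R.T@np.append([ [np.cos(PR[2])*r[0]-np.sin(PR[2])*r[1],np.sin(PR[2])*r[0]+np.cos(PR[2])*r[1]] ],0)).round(1))
E
python3 - <<'E'
from h import *
gate()
E
```

```text
t6.35 pos [531.7  55.  111.7] jawang 159.7 tilt 0.16 F [  2.5   4.6 -13. ] w 5.7 j [ 0.41  0.34 -0.36 -0.   -0.86 -0.76]
radius 102.6 gate est 0.475 in tool: [100.2  21.7  -0.3]
```

Request:
drive_tool:
  increments:
    - [-1,[-0.0114,0.0397,0],0.06]
    - [-1,[-0.0114,0.0397,0],0.06]
    - [-1,[-0.0114,0.0397,0],0.06]
    - [-1,[-0.0114,0.0397,0],0.06]
    - [-1,[-0.0114,0.0397,0],0.06]
    - [-1,[-0.0114,0.0397,0],0.06]
    - [-1,[-0.0114,0.0397,0],0.06]
    - [-1,[-0.0114,0.0397,0],0.06]
    - [-1,[-0.0114,0.0397,0],0.06]
    - [-1,[-0.0114,0.0397,0],0.06]
    - [-1,[-0.0114,0.0397,0],0.06]
    - [-1,[0,0,0],0]
    - [-1,[0,0,0],0]
    - [-1,[0,0,0],0]

```text
clock: 8.1
position: [490.6, 172.3, 111.7]
ee_rot: [0.052, 0.999, -0.0, 0.0]
contact_force: [6.5, -2.4, -14.3]
gripper_width: 5.6
```

```bash
python3 - <<'E'
from h import *
gate(); save("top","t4",(190,130,140,110),5.5)
E
```

```text
t8.10 pos [490.6 172.3 111.7] jawang 84.0 tilt 0.05 F [  6.5  -2.4 -14.3] w 5.6 j [ 0.65  0.32 -0.4   0.   -0.85 -2.33]
radius 101.2 gate est 1.788 in tool: [99.  20.7 -0.1]
```

View pics/t4.png

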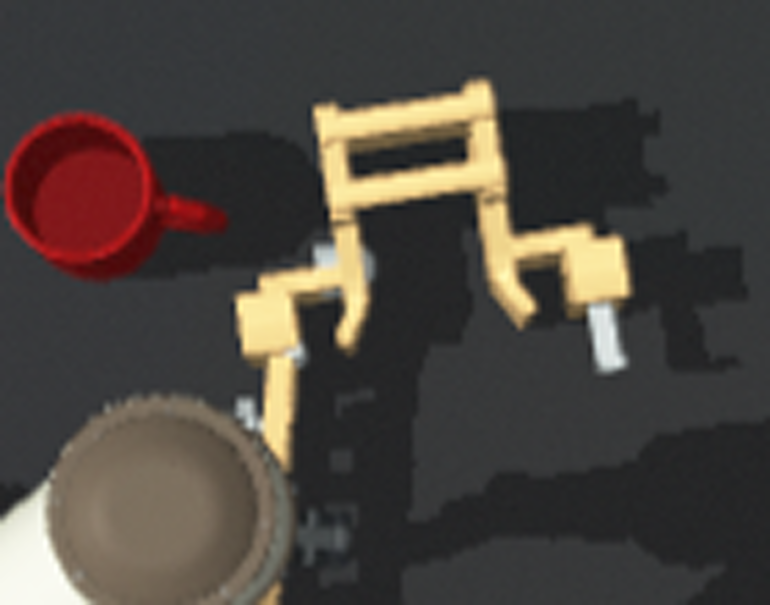

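The top view shows the leaf at (275,400) in the crop, standing just past square, at an estimated 1.79 rad. I'll release and go up.

Request:
drive_tool:
  increments:
    - [-0.3,[0,0,0],0]
    - [-0.2,[0,0,0],0]
    - [-0.2,[0,0,0],0]
    - [-0.2,[0,0,-0.1],0]
    - [0,[0,0,-0.15],0]
    - [1,[0,0,-0.15],0]
    - [1,[0,0,0],0]

```text
clock: 9.02
position: [492.0, 173.8, 237.4]
ee_rot: [0.052, 0.999, 0.003, 0.004]
contact_force: [-0.5, 0.4, -1.2]
gripper_width: 77.3
```

```bash
python3 - <<'E'
from h import *
pose(); save("top","t5",(80,130,250,150),3)
E
```

```text
t9.03 pos [492.  173.8 237.4] jawang 84.1 tilt 0.60 F [-0.5  0.4 -1.2] w 77.3 j [ 0.65  0.19 -0.22  0.   -1.15 -2.33]
```

View pics/t5.png

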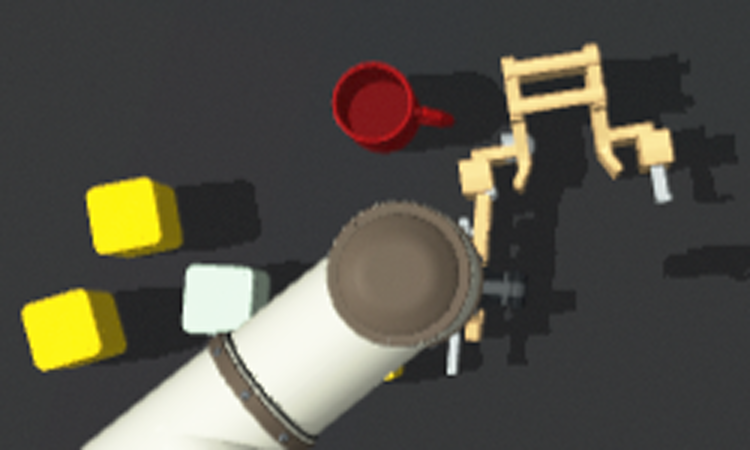

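The gate stays open after release, with the latch bar hanging free beside the leaf. Now I'll move over the tin. It is the pale green tin at (155,230) in the top view, and the yellow ones are not meant.

Request:
drive_tool:
  increments:
    - [1,[0.028,0.146,0],0]
    - [1,[0.028,0.146,0],0]
    - [1,[0.028,0.146,0],0]
    - [1,[0.028,0.146,0],0]
    - [1,[0.028,0.146,0],0]
    - [1,[0,0,0],-0.008]
    - [1,[0,0,0],0]
    - [1,[0,0,0],0]

```text
clock: 10.07
position: [470.9, 393.6, 232.3]
ee_rot: [0.045, 0.999, -0.0, -0.0]
contact_force: [-0.4, 0.7, -0.7]
gripper_width: 84.9
```

```bash
python3 - <<'E'
from h import *
s,R=pose(); c=calibration("wrist"); save("wrist","w6")
im=cv2.imread("pics/w6_raw.png"); 
a=np.radians(-5)
P=[(488.8+31*(np.cos(a)*i-np.sin(a)*j),394+31*(np.sin(a)*i+np.cos(a)*j),80) for i,j in((-1,-1),(1,-1),(1,1),(-1,1))]
q=np.array([w2px(c,X) for X in P]); print(q.round(1))
cv2.polylines(im,[q.round().astype(np.int32)],True,(0,0,255),1); cv2.imwrite("pics/w6o.png",im)
E
```

```text
t10.07 pos [470.9 393.6 232.3] jawang 84.9 tilt 0.05 F [-0.4  0.7 -0.7] w 84.9 j [ 0.96  0.36 -0.   -0.   -1.21 -2.62]
[[232.1 168.1]
 [233.7 218.2]
 [284.4 218.1]
 [285.8 168. ]]
```

View pics/w6o.png

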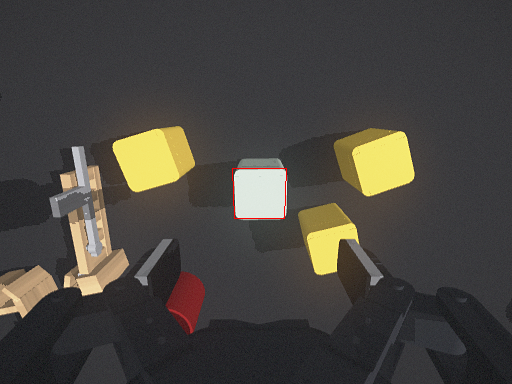

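The wrist view puts the tin's top exactly in the predicted outline, (232..286, 168..218), so it is confirmed. I'll go down and grip.

Request:
drive_tool:
  increments:
    - [1,[-0.006,0.006,0.1],0]
    - [1,[0,0,0.1],0]
    - [1,[0,0,0.1],0]
    - [1,[0,0,0.1],0]
    - [1,[0,0,0.1],0]
    - [1,[0,0,0.1],0]
    - [1,[0,0,0],0]
    - [-1,[0,0,0],0]
    - [-1,[0,0,0],0]
    - [-1,[0,0,0],0]
    - [-1,[0,0,0],0]
    - [-1,[0,0,0],0]
    - [-1,[0,0,0],0]

```text
clock: 11.75
position: [473.7, 397.0, 54.8]
ee_rot: [0.044, 0.999, 0.001, 0.001]
contact_force: [-0.9, -1.8, 5.9]
gripper_width: 60.0
```

```bash
python3 - <<'E'
from h import *
pose(); save("wrist","w7")
E
```

```text
t11.75 pos [473.7 397.   54.8] jawang 85.0 tilt 0.19 F [-0.9 -1.8  5.9] w 60.0 j [ 0.96  0.53 -0.21  0.   -0.82 -2.62]
```

View pics/w7.png

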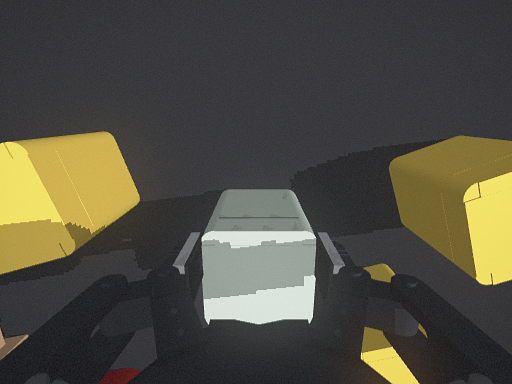

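The tin sits square between the pads at (258,270), with a width of 60. I'll lift it over everything, carry it to the front of the bay and turn it square to the rack.

Request:
drive_tool:
  increments:
    - [-1,[0,0,-0.06],0]
    - [-1,[0,0,-0.1],0]
    - [-1,[0,0,-0.1],0]
    - [-1,[0,0,-0.1],0]
    - [-1,[0,0,-0.11],0]
    - [-1,[-0.036,-0.138,0],0]
    - [-1,[-0.036,-0.138,0],0]
    - [-1,[-0.036,-0.138,0],0]
    - [-1,[-0.036,-0.138,0],0]
    - [-1,[-0.036,-0.138,0],0]
    - [-1,[-0.036,-0.138,0],0]
    - [-1,[-0.036,-0.138,0],0]
    - [-1,[-0.036,-0.138,0],0]
    - [-1,[0,0,0],-0.035]
    - [-1,[0,0,0],-0.035]
    - [-1,[0,0,0],-0.036]
    - [-1,[0,0,0],0]
    - [-1,[0,0,0],0]

```text
clock: 14.05
position: [529.5, 58.8, 193.5]
ee_rot: [-0.061, 0.998, 0.0, -0.0]
contact_force: [-0.1, -0.2, -1.6]
gripper_width: 60.3
```

```bash
python3 - <<'E'
from h import *
s,R=pose(); print(rk(s["position"])); save("wrist","w8");save("top","t8",(200,120,150,120),5)
c=calibration("wrist")
im=cv2.imread("pics/w8_raw.png")
def T(X):
    p=PR;cs,sn=np.cos(p[2]),np.sin(p[2]); return np.array([p[0]+cs*X[0]-sn*X[1],p[1]+sn*X[0]+cs*X[1],X[2]])
def rect(a,b,y,Y,z,col):
    q=np.array([w2px(c,T(X)) for X in [(a,y,z),(b,y,z),(b,Y,z),(a,Y,z)]]).round().astype(np.int32); cv2.polylines(im,[q],True,col,1)
rect(0,30,-100,-72,75,(255,0,0));rect(0,30,72,100,75,(255,0,0))
rect(64,76,-45,45,98,(0,0,255));rect(99,111,-45,45,98,(0,0,255))
cv2.imwrite("pics/w8o.png",im)
E
```

```text
t14.05 pos [529.5  58.8 193.5] jawang 97.0 tilt 0.01 F [-0.1 -0.2 -1.6] w 60.3 j [ 0.42  0.25 -0.26 -0.   -1.06 -1.86]
[-67.28447928   0.23671511]
```

View pics/w8o.png

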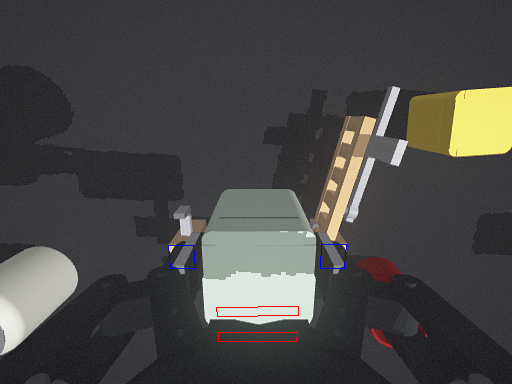

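View pics/t8.png

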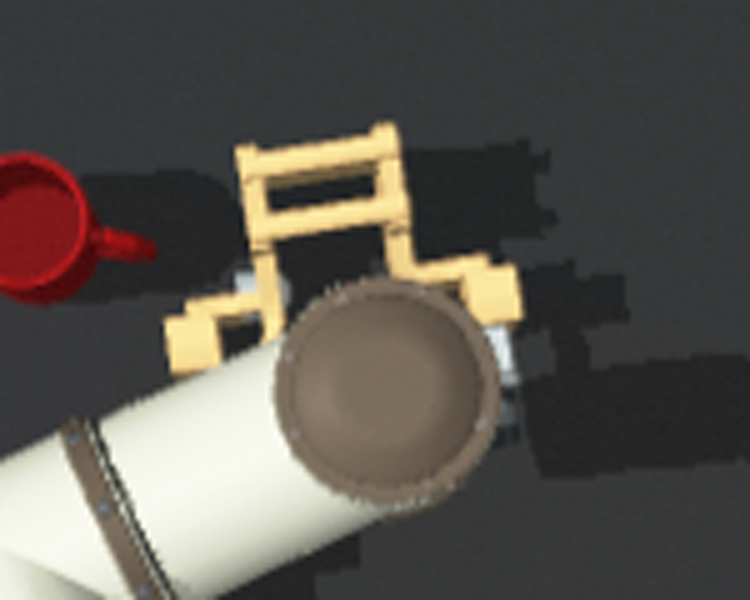

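Request:
drive_tool:
  increments:
    - [-1,[0,0,0.09],0]
    - [-1,[0,0,0.09],0]
    - [-1,[0,0,0.09],0]
    - [-1,[0,0,0.09],0]
    - [-1,[0,0,0.06],0]
    - [-1,[0,0,0.03],0]
    - [-1,[0,0,0.011],0]
    - [-1,[0,0,0],0]
    - [-1,[0,0,0],0]
    - [-1,[0,0,0],0]

```text
clock: 15.4
position: [530.0, 58.9, 55.7]
ee_rot: [-0.062, 0.998, 0.0, 0.001]
contact_force: [-0.4, 0.4, -2.7]
gripper_width: 60.3
```

```bash
python3 - <<'E'
from h import *
s,R=pose(); print(rk(s["position"])); save("side","s9",(170,140,130,100),6)
E
```

```text
t15.40 pos [530.   58.9  55.7] jawang 97.1 tilt 0.06 F [-0.4  0.4 -2.7] w 60.3 j [ 0.42  0.41 -0.43  0.   -0.73 -1.86]
[-66.75065582   0.25353518]
```

View pics/s9.png

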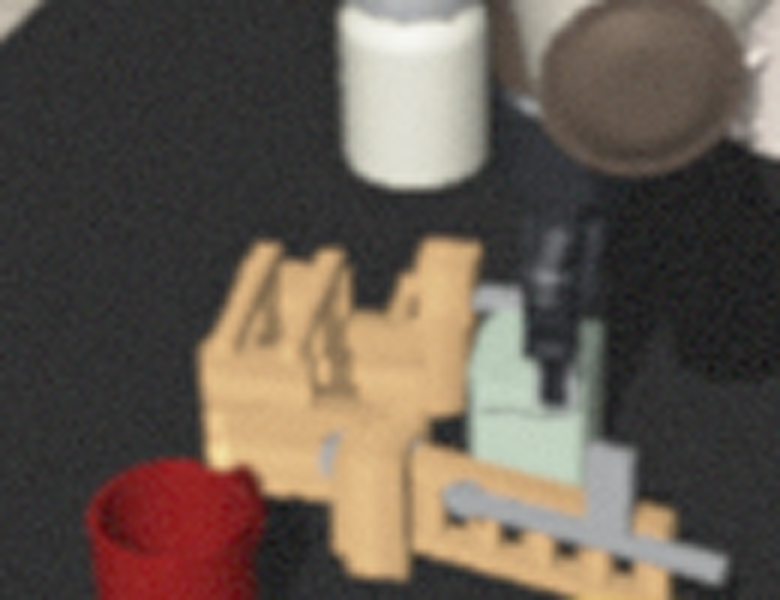

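The tin is upright in front of the gateway and just above the worktop, and the gate stands clear. I'll slide it in until its front is in the straight part.

Request:
drive_tool:
  increments:
    - [-1,[-0.02,0,0.002],0]
    - [-1,[-0.02,0,0],0]
    - [-1,[-0.02,0,0],0]
    - [-1,[-0.02,0,0],0]
    - [-1,[-0.02,0,0],0]
    - [-1,[-0.02,0,0],0]
    - [-1,[-0.02,0,0],0]
    - [-1,[-0.02,0,0],0]
    - [-1,[-0.012,0,0],0]
    - [-1,[0,0,0],0]

```text
clock: 16.7
position: [581.4, 65.0, 55.0]
ee_rot: [-0.062, 0.998, -0.0, 0.0]
contact_force: [-3.4, -1.5, 4.8]
gripper_width: 60.2
```

```bash
python3 - <<'E'
from h import *
s,R=pose(); print(rk(s["position"])); save("wrist","w10");
E
```

```text
t16.70 pos [581.4  65.   55. ] jawang 97.1 tilt 0.02 F [-3.4 -1.5  4.8] w 60.2 j [ 0.39  0.49 -0.3   0.   -0.79 -1.84]
[-15.0556329   -0.13404163]
```

View pics/w10.png

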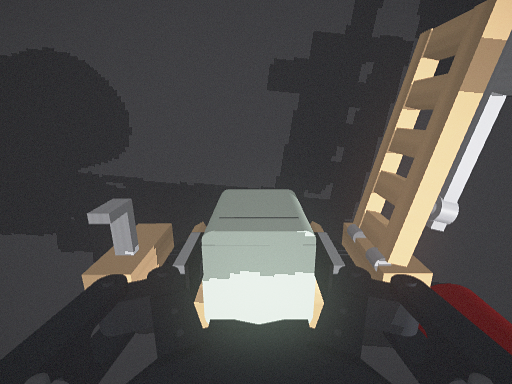

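Request:
drive_tool:
  increments:
    - [0.6,[0,0,0],0]
    - [0.75,[0,0,0],0]
    - [0.75,[0,0,0],0]
    - [0.75,[0,0,-0.05],0]
    - [0.75,[0,0,-0.1],0]
    - [0.75,[0,0,-0.1],0]
    - [0.75,[0,0,-0.1],0]
    - [0.5,[0.08,0,0],0]
    - [-1,[0.08,0,0],0]
    - [-1,[0,0,0],0]
    - [-1,[0,0,0],0]
    - [-1,[0,0,0],0]

```text
clock: 18.25
position: [534.1, 59.4, 159.8]
ee_rot: [-0.062, 0.998, 0.0, 0.0]
contact_force: [-0.1, 0.1, -0.2]
gripper_width: 0.1
```

```bash
python3 - <<'E'
from h import *
s,R=pose(); print(rk(s["position"])); c=calibration("wrist"); o=-c["R"].T@c["t"]; print("cam-tcp",o-s["position"], R.T@(o-s["position"]))
save("wrist","w11"); save("top","t11",(200,120,150,120),5)
E
```

```text
t18.25 pos [534.1  59.4 159.8] jawang 97.1 tilt 0.04 F [-0.1  0.1 -0.2] w 0.1 j [ 0.41  0.29 -0.3   0.   -0.98 -1.86]
[-62.63275315   0.25248368]
cam-tcp [-71.81664963  -7.65004157 151.96389827] [  72.10524687    1.28208189 -152.01437536]
```

View pics/w11.png

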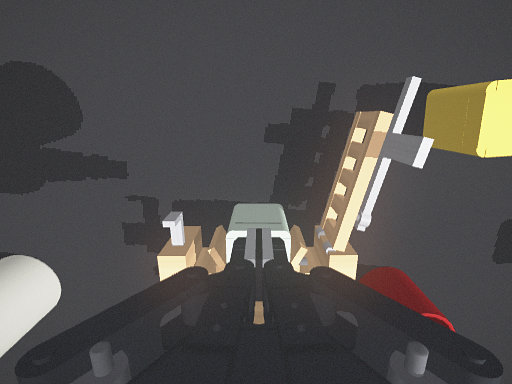

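View pics/t11.png

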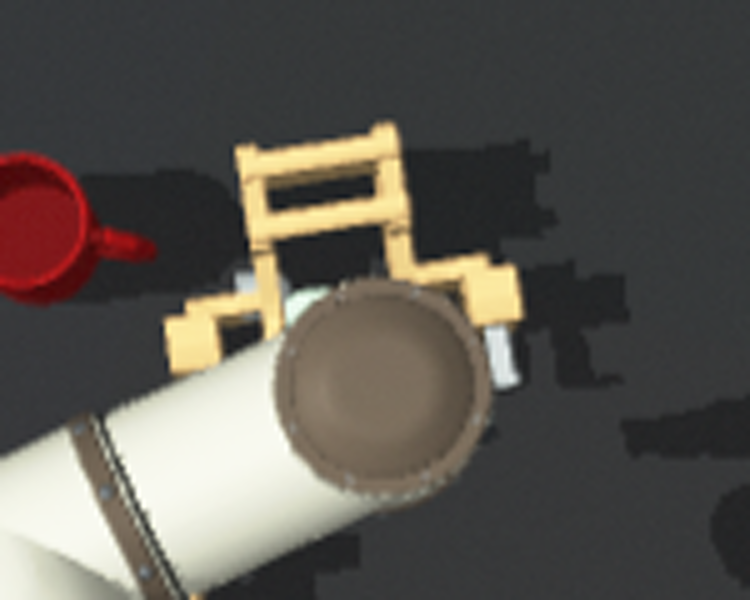

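The tin stands in the mouth and the fingers are shut behind it. I'll lower them and push in stages, watching the force.

Request:
drive_tool:
  increments:
    - [-1,[0,0,0.09],0]
    - [-1,[0,0,0.09],0]
    - [-1,[0,0,0.09],0]
    - [-1,[0,0,0.08],0]
    - [-1,[0,0,0],0]
    - [-1,[-0.02,0,0],0]
    - [-1,[-0.02,0,0],0]
    - [-1,[-0.02,0,0],0]
    - [-1,[-0.02,0,0],0]
    - [-1,[-0.015,0,0],0]
    - [-1,[-0.015,0,0],0]
    - [-1,[-0.015,0,0],0]
    - [-1,[-0.015,0,0],0]

```text
clock: 19.98
position: [568.1, 61.2, 54.5]
ee_rot: [-0.061, 0.998, -0.003, -0.008]
contact_force: [-15.0, -5.3, 15.0]
gripper_width: -0.1
```

```bash
python3 - <<'E'
from h import *
s,R=pose(); print(rk(s["position"])); save("side","s12",(170,140,130,100),6)
E
```

```text
t19.98 pos [568.1  61.2  54.5] jawang 97.0 tilt 0.98 F [-15.   -5.3  15. ] w -0.1 j [ 0.39  0.47 -0.32 -0.   -0.79 -1.84]
[-28.72932893  -2.25334323]
```

View pics/s12.png

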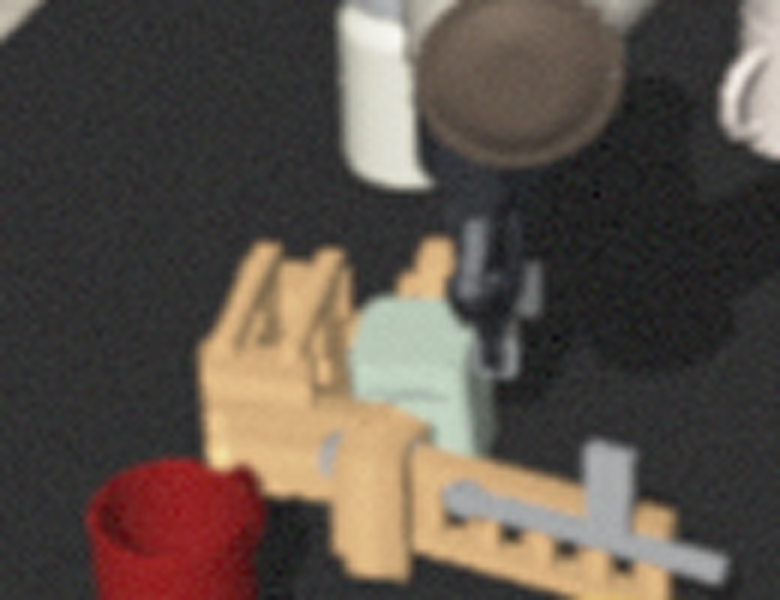

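The push met 15 N with 15 N upward on the tool at a tip height of about 44 mm, so the high push is tipping the tin forward. I'll back off, lower the fingertips below the ball's height (35 mm) and look again.

Request:
drive_tool:
  increments:
    - [-1,[0.03,0,0],0]
    - [-1,[0.03,0,0],0]
    - [-1,[0,0,0.03],0]
    - [-1,[0,0,0.027],0]
    - [-1,[0,0,0],0]

```text
clock: 20.65
position: [556.8, 62.1, 36.3]
ee_rot: [-0.062, 0.998, -0.0, -0.001]
contact_force: [1.0, 0.6, 0.3]
gripper_width: -0.0
```

```bash
python3 - <<'E'
from h import *
s,R=pose(); print(rk(s["position"])); save("side","s13",(170,140,130,100),6);save("wrist","w13")
E
```

```text
t20.65 pos [556.8  62.1  36.3] jawang 97.1 tilt 0.11 F [1.  0.6 0.3] w -0.0 j [ 0.4   0.48 -0.37 -0.   -0.72 -1.85]
[-39.84239147   0.09612886]
```

View pics/s13.png

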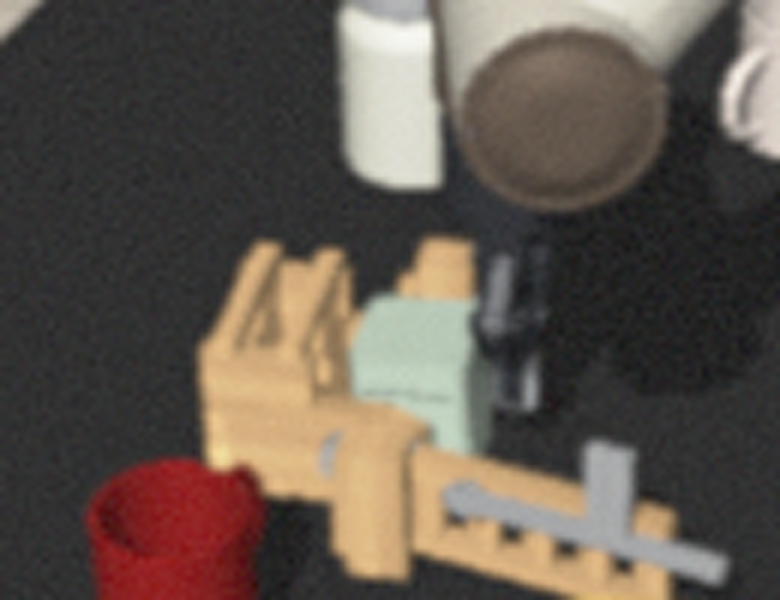

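View pics/w13.png

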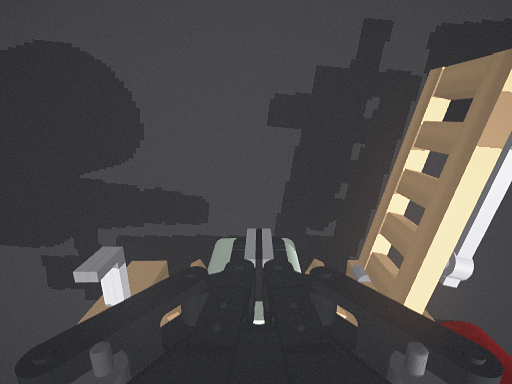

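The tin sits level and straight again. Now I'll push at the low height.

Request:
drive_tool:
  increments:
    - [-1,[-0.02,0,0],0]
    - [-1,[-0.012,0,0],0]
    - [-1,[-0.012,0,0],0]
    - [-1,[-0.012,0,0],0]
    - [-1,[-0.012,0,0],0]
    - [-1,[-0.012,0,0],0]
    - [-1,[-0.012,0,0],0]
    - [-1,[-0.012,0,0],0]

```text
clock: 21.75
position: [583.2, 65.3, 36.3]
ee_rot: [-0.061, 0.998, -0.001, -0.005]
contact_force: [-9.4, 3.0, 3.7]
gripper_width: -0.1
```

```bash
python3 - <<'E'
from h import *
s,R=pose(); print(rk(s["position"])); save("side","s14",(170,140,130,100),6)
E
```

```text
t21.75 pos [583.2  65.3  36.3] jawang 97.0 tilt 0.63 F [-9.4  3.   3.7] w -0.1 j [ 0.39  0.52 -0.3  -0.   -0.77 -1.83]
[-1.32137244e+01 -3.42019634e-03]
```

View pics/s14.png

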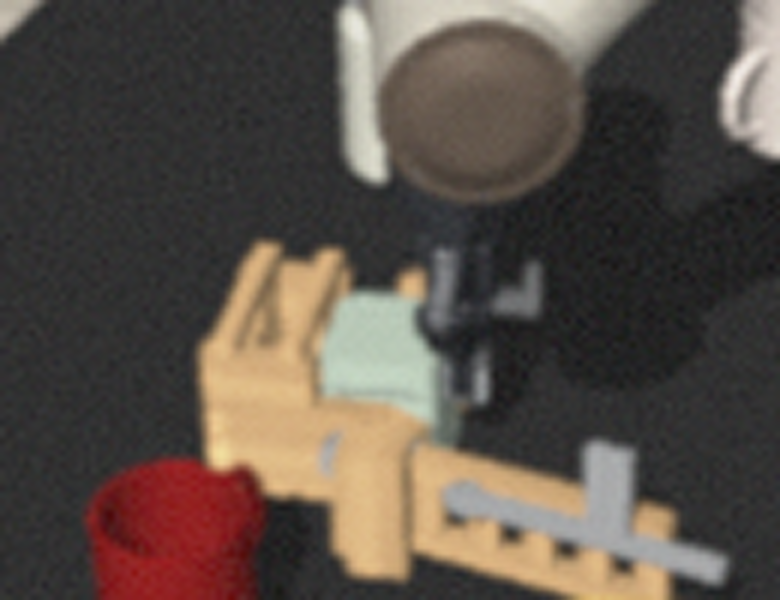

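The tin is sliding level past the ball at about 9 N. I'll keep going.

Request:
drive_tool:
  increments:
    - [-1,[-0.012,0,0],0]
    - [-1,[-0.012,0,0],0]
    - [-1,[-0.012,0,0],0]
    - [-1,[-0.012,0,0],0]
    - [-1,[-0.012,0,-0.004],0]
    - [-1,[-0.012,0,-0.006],0]
    - [-1,[-0.01,0,-0.006],0]
    - [-1,[0,0,0],0]

```text
clock: 22.8
position: [608.3, 68.6, 41.1]
ee_rot: [-0.061, 0.998, -0.0, -0.005]
contact_force: [-8.9, 2.6, 3.6]
gripper_width: -0.2
```

```bash
python3 - <<'E'
from h import *
s,R=pose(); print(rk(s["position"])); save("side","s15",(170,140,130,100),6)
E
```

```text
t22.80 pos [608.3  68.6  41.1] jawang 97.0 tilt 0.56 F [-8.9  2.6  3.6] w -0.2 j [ 0.38  0.54 -0.23 -0.   -0.81 -1.82]
[12.0787055   0.06249055]
```

View pics/s15.png

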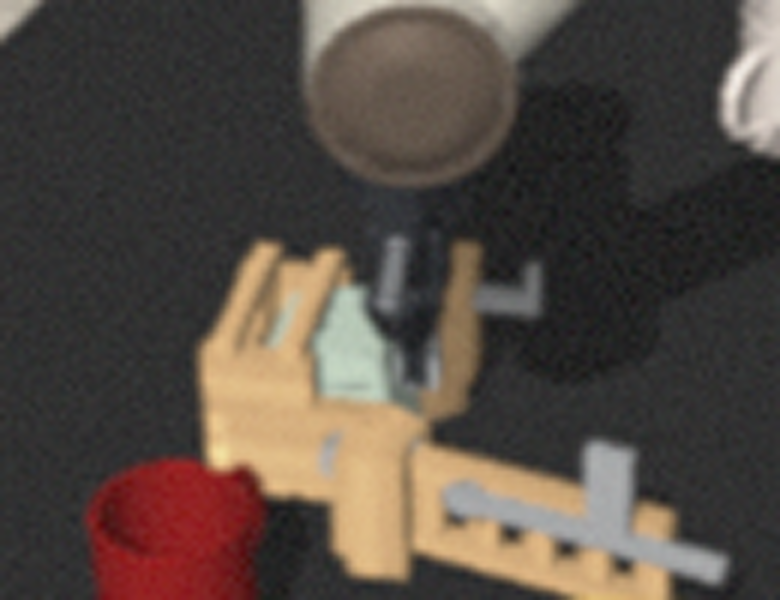

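Request:
drive_tool:
  increments:
    - [-1,[-0.012,0,-0.004],0]
    - [-1,[-0.012,0,-0.004],0]
    - [-1,[-0.012,0,0],0]
    - [-1,[-0.012,0,0],0]
    - [-1,[-0.01,0,0],0]
    - [-1,[0,0,0],0]

```text
clock: 23.6
position: [626.2, 70.9, 44.0]
ee_rot: [-0.062, 0.998, -0.0, -0.004]
contact_force: [-7.6, 1.6, 4.0]
gripper_width: 0.4
```

```bash
python3 - <<'E'
from h import *
s,R=pose(); print(rk(s["position"])); save("side","s16",(170,140,130,100),6)
E
```

```text
t23.60 pos [626.2  70.9  44. ] jawang 97.1 tilt 0.47 F [-7.6  1.6  4. ] w 0.4 j [ 0.37  0.56 -0.18 -0.   -0.83 -1.81]
[30.15367444  0.14343154]
```

View pics/s16.png

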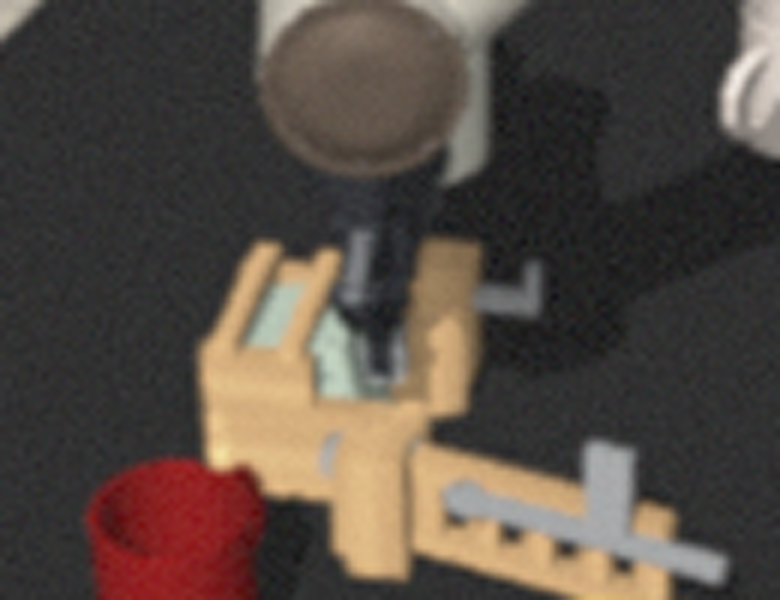

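Request:
drive_tool:
  increments:
    - [-1,[-0.01,0,0],0]
    - [-1,[-0.01,0,0],0]
    - [-1,[0,0,0],0]
    - [-1,[0,0,0],0]

```text
clock: 24.15
position: [631.3, 71.6, 44.0]
ee_rot: [-0.061, 0.998, -0.0, -0.005]
contact_force: [-9.5, 2.9, 5.1]
gripper_width: 0.0
```

```bash
python3 - <<'E'
from h import *
s,R=pose(); print(rk(s["position"]))
E
```

```text
t24.15 pos [631.3  71.6  44. ] jawang 97.0 tilt 0.57 F [-9.5  2.9  5.1] w 0.0 j [ 0.37  0.57 -0.16 -0.   -0.84 -1.81]
[35.2941332   0.14811436]
```

Request:
drive_tool:
  increments:
    - [-1,[-0.01,0,0],0]
    - [-1,[-0.01,0,0],0]
    - [-1,[0,0,0],0]
    - [-1,[0,0,0],0]

```text
clock: 24.65
position: [631.4, 71.5, 43.5]
ee_rot: [-0.061, 0.998, -0.001, -0.011]
contact_force: [-22.1, 2.8, 13.2]
gripper_width: 0.2
```

```bash
python3 - <<'E'
from h import *
s,R=pose(); print(rk(s["position"])); save("side","s17",(170,140,130,100),6)
E
```

```text
t24.65 pos [631.4  71.5  43.5] jawang 97.0 tilt 1.32 F [-22.1   2.8  13.2] w 0.2 j [ 0.36  0.58 -0.15 -0.01 -0.86 -1.81]
[35.3586362   0.07405891]
```

View pics/s17.png

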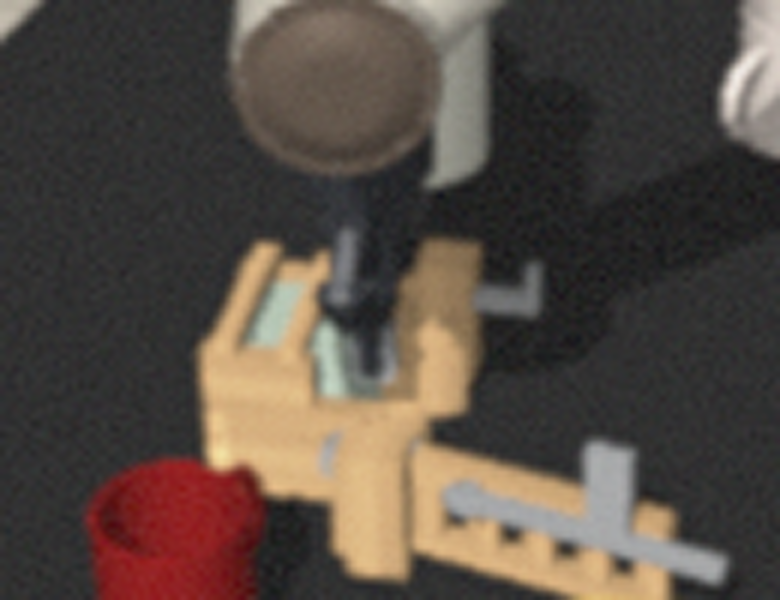

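The push stopped at TCP x = 35.3 with the force rising to 22 N, which is the value expected at the back stop (46 − 11 = 35). I'll back out, rise and check.

Request:
drive_tool:
  increments:
    - [-1,[0.03,0,0],0]
    - [-1,[0.06,0,0],0]
    - [-1,[0.1,0,0],0]
    - [-1,[0.1,0,0],0]
    - [-1,[0,0,-0.1],0]
    - [-1,[0,0,-0.15],0]
    - [-1,[0,0,-0.15],0]
    - [-1,[0,0,-0.15],0]
    - [-1,[0.15,0,0],0]
    - [-1,[0.15,0,0],0]
    - [-1,[0,-0.15,0],0]
    - [-1,[0,-0.15,0],0]
    - [-1,[0,-0.15,0],0]
    - [-1,[0,0,0],0]
    - [-1,[0,0,0],0]

```text
clock: 26.58
position: [482.9, -83.2, 209.8]
ee_rot: [-0.062, 0.998, 0.0, 0.0]
contact_force: [0.3, -0.2, 0.1]
gripper_width: 0.0
```

```bash
cat > chk.py <<'E'
from h import *
import sys
n=sys.argv[1]
pose(); save("top",n); save("side",n+"s",(150,120,150,120),5)
c=calibration("top"); k=8; x0,y0=220,130
im=cv2.resize(cv2.imread(f"pics/{n}_raw.png")[y0:y0+75,x0:x0+100],None,fx=k,fy=k,interpolation=cv2.INTER_CUBIC)
def T(X,p=[595,65.8,.1253]):
    cs,sn=np.cos(p[2]),np.sin(p[2]); return np.array([p[0]+cs*X[0]-sn*X[1],p[1]+sn*X[0]+cs*X[1],X[2]])
def rect(a,b,y,Y,z,col):
    q=np.array([(w2px(c,T(X))-[x0,y0]+.5)*k for X in [(a,y,z),(b,y,z),(b,Y,z),(a,Y,z)]]).round().astype(np.int32); cv2.polylines(im,[q],True,col,1)
rect(46,108,-31,31,80,(0,0,255)); rect(0,30,-100,-72,75,(255,0,0))
cv2.imwrite(f"pics/{n}o.png",im)
E
python3 chk.py t18
```

```text
t26.57 pos [482.9 -83.2 209.8] jawang 97.1 tilt 0.04 F [ 0.3 -0.2  0.1] w 0.0 j [ 0.16  0.16 -0.33 -0.   -1.08 -1.61]
```

View pics/t18o.png

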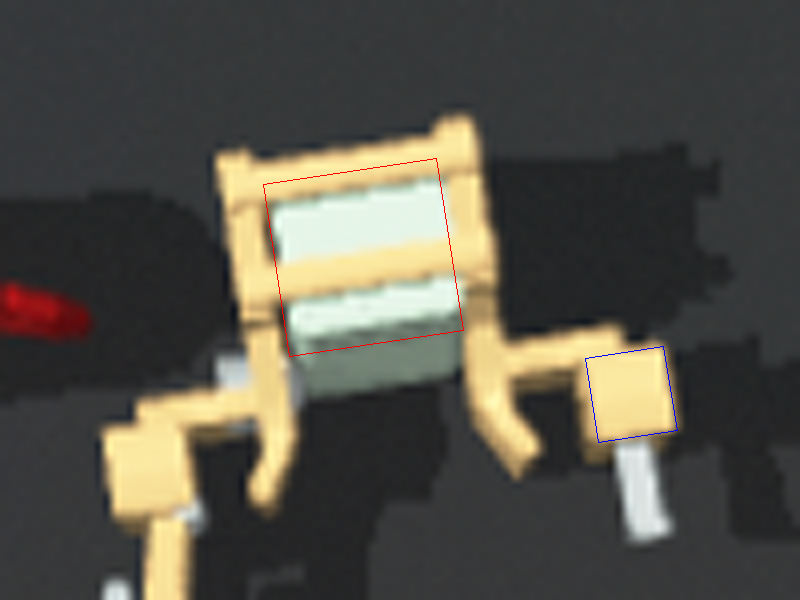

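View pics/t18s.png

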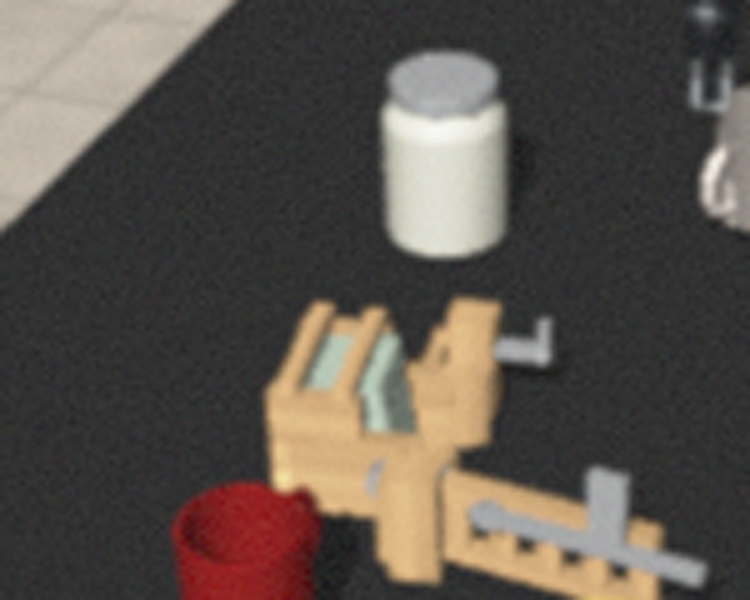

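View pics/t18.png

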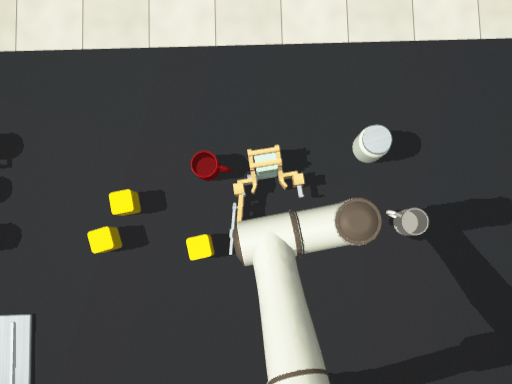

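The top view's bright edge sits about 2 px deeper than my outline, so I'll check for tilt by comparing the near face's bottom edge as well.

```bash
python3 - <<'E'
from h import *
c=calibration("top"); k=8;x0,y0=220,130
def T(X,p=[595,65.8,.1253]):
    cs,sn=np.cos(p[2]),np.sin(p[2]); return np.array([p[0]+cs*X[0]-sn*X[1],p[1]+sn*X[0]+cs*X[1],X[2]])
for X in [(46,31,80),(46,-31,80),(46,31,0),(46,-31,0),(46,0,80),(46,0,0),(46,0,72),(50,0,80)]:
    print(X,((w2px(c,T(X))-[x0,y0]+.5)*k).round())
im=cv2.imread("pics/t18_raw.png"); 
q=(w2px(c,T((46,0,80)))).round().astype(int)
for v in range(q[1]-14,q[1]+12): print(v,(v-y0+.5)*8,im[v,q[0]],end=' ')
# wire side
c=calibration("side"); im=cv2.imread("pics/t18s_raw.png"); a,b=200,165; k=9
im=cv2.resize(im[b:b+60,a:a+60],None,fx=k,fy=k,interpolation=cv2.INTER_CUBIC)
cv2.imwrite("pics/s18z0.png",im)
for z in (0,80):
    P=np.array([(w2px(c,T(X))-[a,b]+.5)*k for X in [(46,-31,z),(108,-31,z),(108,31,z),(46,31,z)]]).round().astype(np.int32); cv2.polylines(im,[P],True,(0,0,255),1)
P=np.array([(w2px(c,T(X))-[a,b]+.5)*k for X in [(0,100,75),(30,100,75),(30,72,75),(0,72,75)]]).round().astype(np.int32); cv2.polylines(im,[P],True,(255,0,0),1)
P=np.array([(w2px(c,T(X))-[a,b]+.5)*k for X in [(64,-45,98),(76,-45,98),(76,45,98),(64,45,98)]]).round().astype(np.int32); cv2.polylines(im,[P],True,(255,0,0),1)
cv2.imwrite("pics/s18z.png",im)
E
```

```text
(46, 31, 80) [289. 356.]
(46, -31, 80) [463. 330.]
(46, 31, 0) [293. 385.]
(46, -31, 0) [457. 360.]
(46, 0, 80) [376. 343.]
(46, 0, 0) [375. 372.]
(46, 0, 72) [376. 346.]
(50, 0, 80) [375. 332.]
158 228.0 [231 245 229] 159 236.0 [231 245 230] 160 244.0 [221 243 238] 161 252.0 [176 236 249] 162 260.0 [161 234 251] 163 268.0 [156 228 249] 164 276.0 [137 208 237] 165 284.0 [128 169 186] 166 292.0 [188 213 187] 167 300.0 [231 245 230] 168 308.0 [231 245 229] 169 316.0 [221 237 219] 170 324.0 [164 184 161] 171 332.0 [112 125 110] 172 340.0 [115 130 114] 173 348.0 [117 132 117] 174 356.0 [116 132 116] 175 364.0 [118 132 116] 176 372.0 [115 129 113] 177 380.0 [100 113  99] 178 388.0 [67 72 66] 179 396.0 [38 37 37] 180 404.0 [38 37 37] 181 412.0 [38 36 36] 182 420.0 [38 36 36] 183 428.0 [37 36 36]
```

View pics/s18z.png

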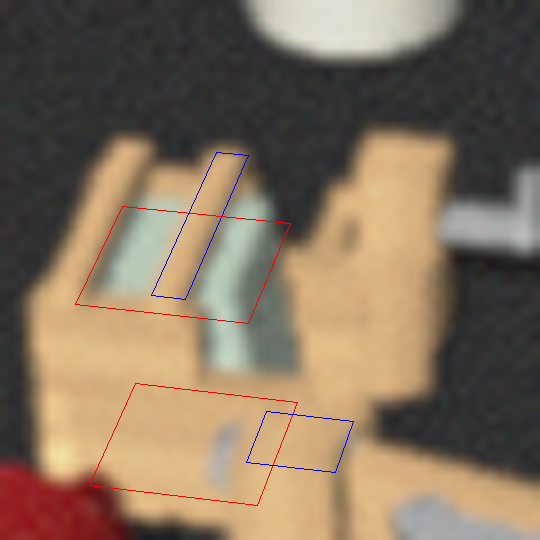

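Top and side views both disagree with an upright tin: the near face's top edge is too deep, and in the side view it is too high. I'll enlarge before doing anything else.

```bash
python3 - <<'E'
import cv2
im=cv2.imread("pics/t18s_raw.png")
cv2.imwrite("pics/z1.png",cv2.resize(im[172:222,198:258],None,fx=12,fy=12,interpolation=cv2.INTER_LANCZOS4))
E
```

```text
(no output)
```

View pics/z1.png

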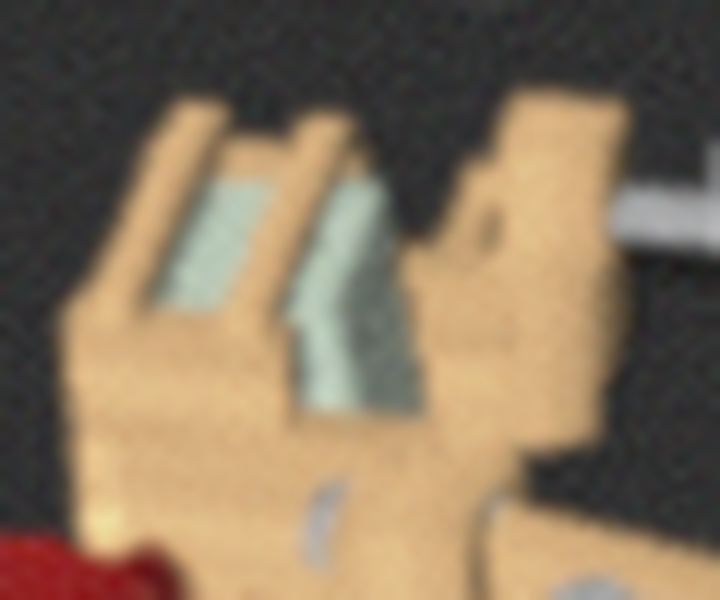

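The views agree on a tin tipped forward by roughly 0.1 rad: its near side is raised about 8 mm and its top leans on the back. I raised the tool slightly during the push, and friction probably dragged the near side up. To mend it I'll press the near top edge down with the shut fingertips, then push low again without any rise.

Request:
drive_tool:
  increments:
    - [-1,[-0.098,0.075,0],0]
    - [-1,[-0.098,0.075,0],0]
    - [-1,[-0.098,0.075,0],0]
    - [-1,[-0.098,0.075,0],0]
    - [-1,[-0.098,0.075,0],0]
    - [-1,[-0.098,0.075,0],0]
    - [-1,[0,0,0.1],0]
    - [-1,[0,0,0.1],0]
    - [-1,[0,0,0.1],0]
    - [-1,[0,0,0],0]
    - [-1,[0,0,0],0]

```text
clock: 28.05
position: [641.9, 73.5, 121.1]
ee_rot: [-0.063, 0.998, -0.0, 0.001]
contact_force: [0.8, 0.3, 0.2]
gripper_width: 0.1
```

```bash
python3 - <<'E'
from h import *
s,R=pose(); print(rk(s["position"])); save("side","s19",(190,140,80,80),7)
E
```

```text
t28.05 pos [641.9  73.5 121.1] jawang 97.2 tilt 0.13 F [0.8 0.3 0.2] w 0.1 j [ 0.36  0.5  -0.07  0.   -1.   -1.81]
[46.10094969  0.76267661]
```

View pics/s19.png

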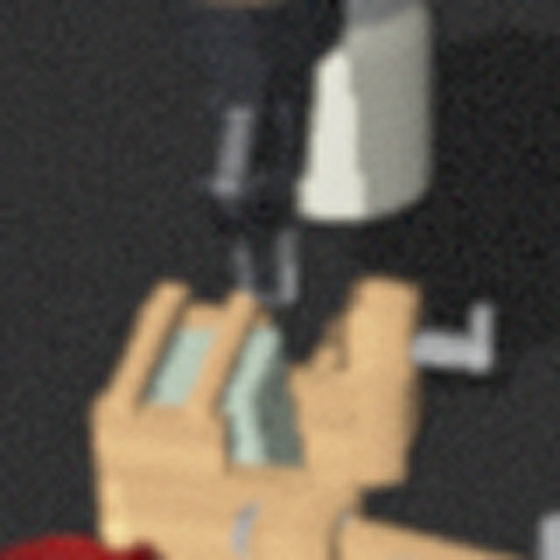

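Request:
drive_tool:
  increments:
    - [-1,[-0.011,0,0],0]
    - [-1,[0,0,0.03],0]
    - [-1,[0,0,0.03],0]
    - [-1,[0,0,0.01],0]
    - [-1,[0,0,0.01],0]
    - [-1,[0,0,0],0]

```text
clock: 28.85
position: [644.3, 73.0, 95.5]
ee_rot: [-0.062, 0.998, -0.0, -0.0]
contact_force: [0.5, -0.0, 0.7]
gripper_width: -0.3
```

```bash
python3 - <<'E'
from h import *
s,R=pose(); print(rk(s["position"]))
E
```

```text
t28.85 pos [644.3  73.   95.5] jawang 97.1 tilt 0.03 F [ 0.5 -0.   0.7] w -0.3 j [ 0.36  0.53 -0.09  0.   -0.95 -1.81]
[48.33455261 -0.04957657]
```

Request:
drive_tool:
  increments:
    - [-1,[0,0,0.008],0]
    - [-1,[0,0,0.008],0]
    - [-1,[0,0,0],0]

```text
clock: 29.22
position: [644.2, 73.0, 90.7]
ee_rot: [-0.062, 0.998, -0.0, -0.0]
contact_force: [1.1, -0.4, -0.2]
gripper_width: 0.1
```

```bash
python3 - <<'E'
from h import *
s,R=pose(); print(rk(s["position"])); save("side","s20",(190,140,80,80),7); save("wrist","w20")
E
```

```text
t29.23 pos [644.2  73.   90.7] jawang 97.1 tilt 0.02 F [ 1.1 -0.4 -0.2] w 0.1 j [ 0.36  0.53 -0.1  -0.   -0.94 -1.81]
[4.82826974e+01 8.34353962e-04]
```

View pics/s20.png

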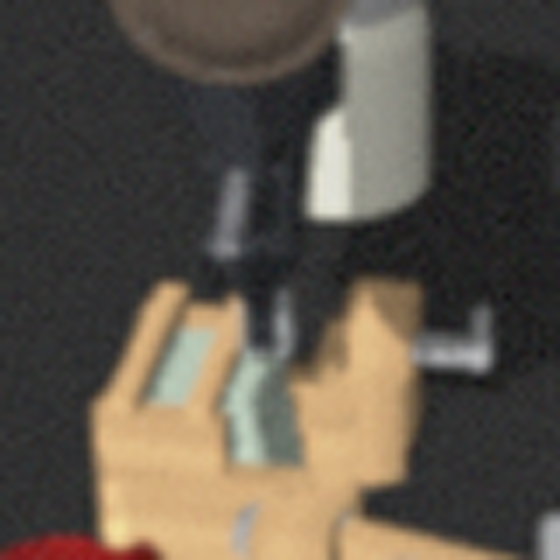

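View pics/w20.png

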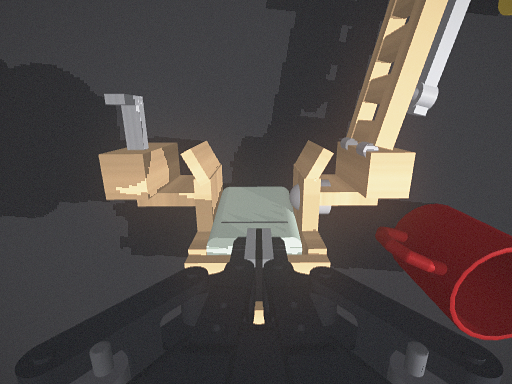

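The wrist view now shows the near face and rack clearly: the bottom edge at y≈187, the dark line at y≈221 and the top edge at y≈245. I'll fit the tin's pose from it.

```bash
python3 - <<'E'
from h import *
c=calibration("wrist"); np.save("cw20.npy",c,allow_pickle=True)
k=6;x0,y0,w,h=190,130,130,100+30
im=cv2.resize(cv2.imread("pics/w20_raw.png")[y0:y0+h-30,x0:x0+w],None,fx=k,fy=k,interpolation=cv2.INTER_CUBIC)
im=cv2.resize(cv2.imread("pics/w20_raw.png")[y0+10:y0+10+95,x0:x0+w],None,fx=k,fy=k,interpolation=cv2.INTER_CUBIC);y0+=10
cv2.imwrite("pics/w20z0.png",cv2.resize(cv2.imread("pics/w20_raw.png")[175:270,x0:x0+w],None,fx=k,fy=k,interpolation=cv2.INTER_CUBIC))
def T(X,p=PR):
    cs,sn=np.cos(p[2]),np.sin(p[2]); return np.array([p[0]+cs*X[0]-sn*X[1],p[1]+sn*X[0]+cs*X[1],X[2]])
im=cv2.resize(cv2.imread("pics/w20_raw.png")[175:270,x0:x0+w],None,fx=k,fy=k,interpolation=cv2.INTER_CUBIC);y0=175
def poly(P,col):
    q=np.array([(w2px(c,T(X))-[x0,y0]+.5)*k for X in P]).round().astype(np.int32); cv2.polylines(im,[q],True,col,1)
poly([(46,-31,0),(46,31,0),(46,31,80),(46,-31,80)],(0,0,255))
poly([(22,-33,60),(60,-33,60),(60,-45,60),(22,-45,60)],(255,0,0))
poly([(22,33,60),(60,33,60),(60,45,60),(22,45,60)],(255,0,0))
poly([(64,-45,98),(76,-45,98),(76,45,98),(64,45,98)],(0,255,0))
cv2.imwrite("pics/w20z.png",im)
print(w2px(c,T((41,26,35))))
E
```

```text
[288.61008402 197.15477826]
```

View pics/w20z.png

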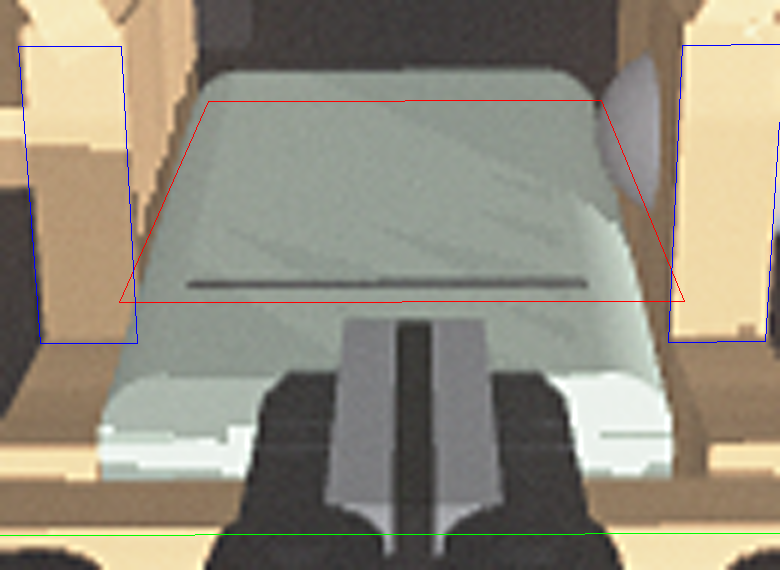

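```bash
python3 - <<'E'
from h import *
from scipy.optimize import fsolve,least_squares
c=np.load("cw20.npy",allow_pickle=True).item()
def T(X,p=PR):
    cs,sn=np.cos(p[2]),np.sin(p[2]); return np.array([p[0]+cs*X[0]-sn*X[1],p[1]+sn*X[0]+cs*X[1],X[2]])
def v(x,z): return w2px(c,T((x,0,z)))[1]
def f(q):
    xf,a=q; nb=np.array([xf-62*np.cos(a),62*np.sin(a)]); nt=nb+80*np.array([np.sin(a),np.cos(a)])
    return [v(*nb)-186.7, v(*nt)-237.5]
q=least_squares(f,[100,.1],x_scale=[10,.1]); xf,a=q.x
nb=np.array([xf-62*np.cos(a),62*np.sin(a)]); nt=nb+80*np.array([np.sin(a),np.cos(a)]); ft=np.array([xf+80*np.sin(a),80*np.cos(a)])
print(q.x,q.fun,"nb",nb,"nt",nt,"fronttop",ft)
# top view check
ct=calibration("top")
for X in ((nb[0],0,nb[1]),(nt[0],0,nt[1])): print(w2px(ct,T(X,[595,65.8,.1253])))
# width check
print([w2px(c,T((nt[0],y,nt[1])))[0] for y in(-31,31)],"seen",190+100/6,190+672/6)
E
```

```text
[100.2820026    0.15195678] [7.38964445e-13 1.39266376e-12] nb [38.99644299  9.3851043 ] nt [51.106255   88.46324574] fronttop [112.39181461  79.07814144]
[266.75815718 177.94653873]
[266.27555363 170.14734972]
[np.float64(207.39269647485443), np.float64(305.2147476931214)] seen 206.66666666666666 302.0
```

```bash
python3 - <<'E'
from h import *
c=np.load("cw20.npy",allow_pickle=True).item(); s,R=pose()
for x in (11,0,-11):
  for z in (-10,0,5,11): print(x,z,w2px(c,s["position"]+R@np.array([x,0,z])).round(1))
E
```

```text
t29.32 pos [644.4  73.1  90.9] jawang 97.1 tilt 0.00 F [0.5 0.4 0.3] w 0.2 j [ 0.36  0.53 -0.1   0.   -0.94 -1.81]
11 -10 [256.1 225.4]
11 0 [256.2 218.9]
11 5 [256.3 215.9]
11 11 [256.3 212.5]
0 -10 [256.2 242.8]
0 0 [256.3 235.4]
0 5 [256.3 232. ]
0 11 [256.4 228.1]
-11 -10 [256.2 259.4]
-11 0 [256.3 251.2]
-11 5 [256.4 247.5]
-11 11 [256.4 243.2]
```

```bash
python3 - <<'E'
from h import *
c=calibration("side")
def T(X,p=PR):
    cs,sn=np.cos(p[2]),np.sin(p[2]); return np.array([p[0]+cs*X[0]-sn*X[1],p[1]+sn*X[0]+cs*X[1],X[2]])
for z in (95,100,105,110,115,121):
  print(z,[((w2px(c,T((x,y,z)))-[190,140])*7).round() for x,y in((35,14),(46,0),(57,14))])
im=cv2.imread("pics/s19_raw.png");cv2.imwrite("pics/z2.png",cv2.resize(im[160:200,205:255],None,fx=14,fy=14,interpolation=cv2.INTER_LANCZOS4))
E
```

```text
95 [array([288., 377.]), array([271., 357.]), array([240., 372.])]
100 [array([288., 368.]), array([271., 348.]), array([239., 363.])]
105 [array([287., 359.]), array([270., 339.]), array([239., 354.])]
110 [array([287., 349.]), array([270., 329.]), array([238., 344.])]
115 [array([286., 340.]), array([270., 320.]), array([238., 335.])]
121 [array([286., 329.]), array([269., 309.]), array([237., 324.])]
```

View pics/z2.png

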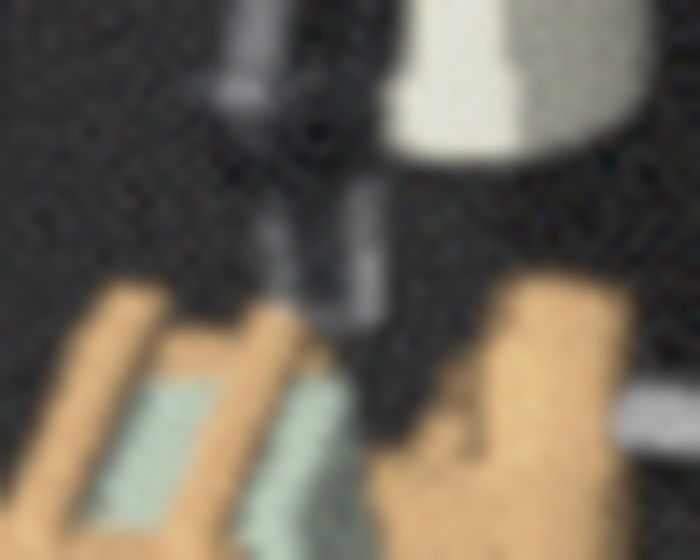

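Both the wrist and side views show that the shut fingertips are about 12 mm *behind* the TCP, not 11 mm ahead. My pushes were therefore some 23 mm higher on the tin than intended, which explains the tipping. The tin leans forward by about 0.15 rad, with its near top edge at x≈51, z≈88. I'll press down there gently.

Request:
drive_tool:
  increments:
    - [-1,[0,0,0.01],0]
    - [-1,[0,0,0.01],0]
    - [-1,[0,0,0.01],0]
    - [-1,[0,0,0.01],0]
    - [-1,[0,0,0.01],0]
    - [-1,[0,0,0],0]

```text
clock: 30.08
position: [644.0, 73.0, 77.6]
ee_rot: [-0.062, 0.998, -0.0, -0.0]
contact_force: [-4.0, 0.5, 7.4]
gripper_width: 0.0
```

```bash
python3 - <<'E'
from h import *
s,R=pose(); print(rk(s["position"])); save("wrist","w21",(170,130,180,135),4)
E
```

```text
t30.07 pos [644.   73.   77.6] jawang 97.1 tilt 0.04 F [-4.   0.5  7.4] w 0.0 j [ 0.36  0.55 -0.11  0.   -0.91 -1.81]
[48.10072576 -0.04841671]
```

View pics/w21.png

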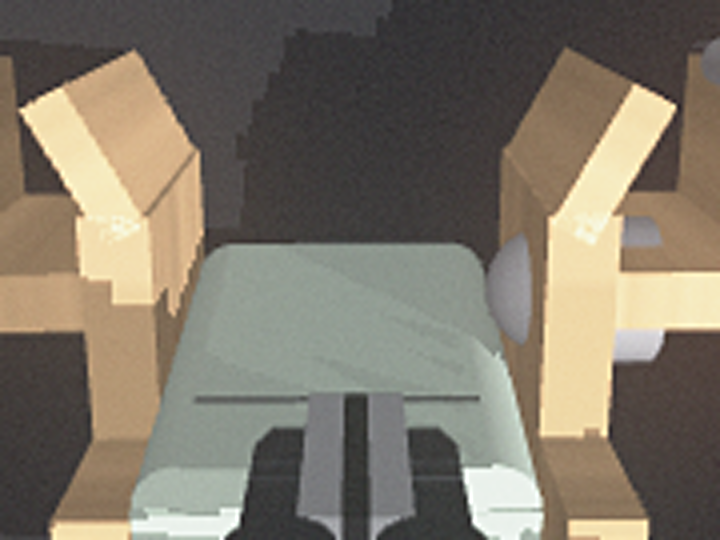

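The tip is touching the tin, with 7 N at TCP z = 77.6, which matches a tip 11 mm behind the TCP. I'll press a little further.

Request:
drive_tool:
  increments:
    - [-1,[0,0,0.01],0]
    - [-1,[0,0,0.01],0]
    - [-1,[0,0,0],0]

```text
clock: 30.5
position: [643.5, 72.9, 76.7]
ee_rot: [-0.063, 0.998, -0.001, -0.0]
contact_force: [-14.8, 0.5, 28.7]
gripper_width: 0.1
```

```bash
python3 - <<'E'
from h import *
s,R=pose(); print(rk(s["position"])); save("wrist","w22",(170,130,180,135),4)
E
```

```text
t30.50 pos [643.5  72.9  76.7] jawang 97.2 tilt 0.10 F [-14.8   0.5  28.7] w 0.1 j [ 0.36  0.55 -0.11  0.   -0.91 -1.81]
[47.51623575 -0.08797328]
```

View pics/w22.png

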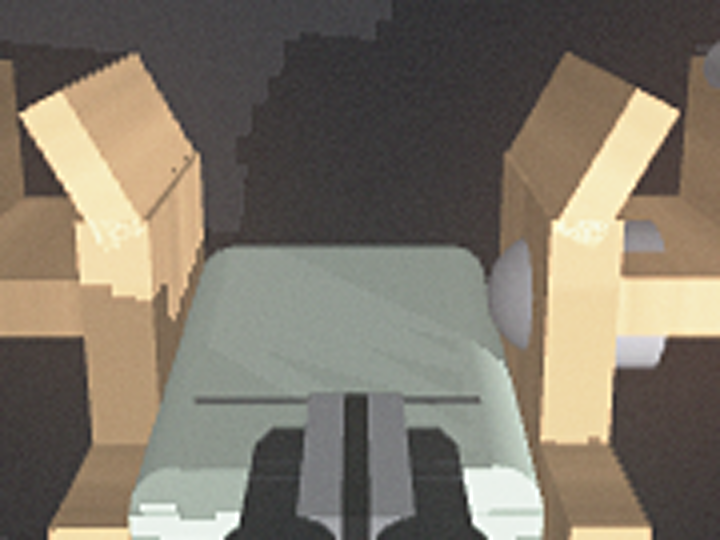

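The tin did not move under 28 N. The finger may also be catching the crossbar at x = 64, so I'll raise, move 4 mm back and press again to tell which.

Request:
drive_tool:
  increments:
    - [-1,[0,0,-0.04],0]
    - [-1,[0.012,0,0],0]
    - [-1,[0,0,0.025],0]
    - [-1,[0,0,0.01],0]
    - [-1,[0,0,0],0]

```text
clock: 31.18
position: [638.0, 72.2, 74.2]
ee_rot: [-0.062, 0.998, -0.001, -0.003]
contact_force: [-14.0, 2.2, 23.3]
gripper_width: -0.0
```

```bash
python3 - <<'E'
from h import *
s,R=pose(); print(rk(s["position"])); save("side","s23",(190,140,80,80),7)
E
```

```text
t31.18 pos [638.   72.2  74.2] jawang 97.2 tilt 0.36 F [-14.    2.2  23.3] w -0.0 j [ 0.36  0.55 -0.12  0.   -0.91 -1.81]
[42.0575484  -0.09777154]
```

View pics/s23.png

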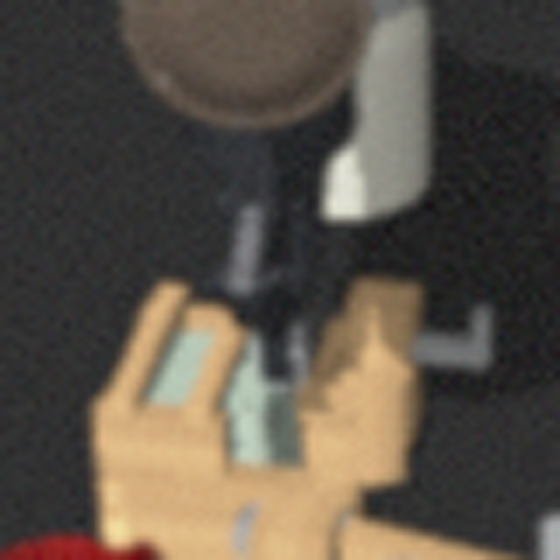

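```bash
python3 - <<'E'
from h import *
s,R=pose(); c=calibration("wrist"); np.save("cw24.npy",c,allow_pickle=True)
save("wrist","w24",(190,165,130,100),6)
E
```

```text
t31.23 pos [638.1  72.2  74.2] jawang 97.2 tilt 0.35 F [-13.3   0.4  22.8] w -0.2 j [ 0.36  0.54 -0.12  0.   -0.91 -1.81]
```

View pics/w24.png

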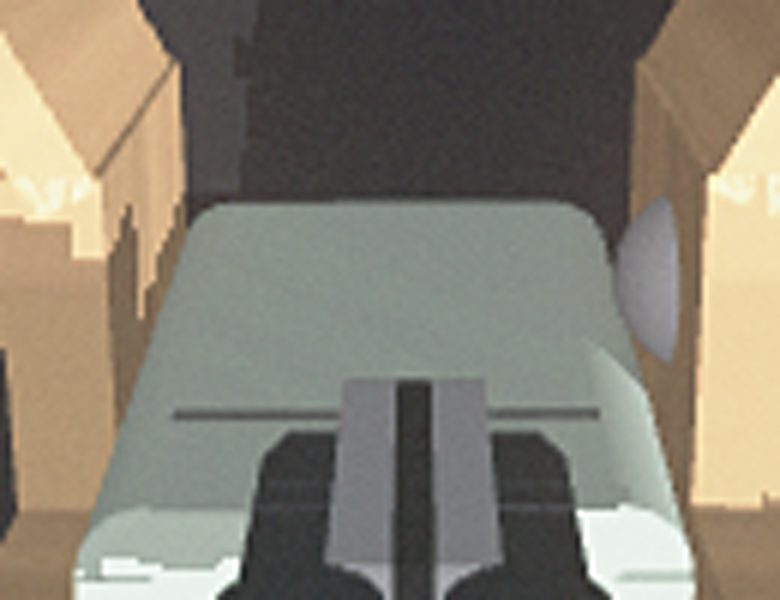

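```bash
python3 - <<'E'
from h import *
from scipy.optimize import least_squares
c20=np.load("cw20.npy",allow_pickle=True).item()
c24=np.load("cw24.npy",allow_pickle=True).item()
def T(X,p=PR):
    cs,sn=np.cos(p[2]),np.sin(p[2]); return np.array([p[0]+cs*X[0]-sn*X[1],p[1]+sn*X[0]+cs*X[1],X[2]])
def fit(c,vb,vt,zb=None):
    v=lambda x,z:w2px(c,T((x,0,z)))[1]
    def f(q):
        xf,a=q; nb=np.array([xf-62*np.cos(a),62*np.sin(a)]); nt=nb+80*np.array([np.sin(a),np.cos(a)]); return [v(*nb)-vb,v(*nt)-vt]
    q=least_squares(f,[100,.1],x_scale=[10,.1]); xf,a=q.x
    nb=np.array([xf-62*np.cos(a),62*np.sin(a)]); nt=nb+80*np.array([np.sin(a),np.cos(a)]); print("tilt %.3f"%a,"nb",nb.round(1),"nt",nt.round(1),q.cost.round(3))
    for zl in (54,58,62,66,70): print(zl, v(*(nb+zl*np.array([np.sin(a),np.cos(a)]))).round(1),end=' ')
    print()
fit(c20,186.7,237.5); fit(c24,198.8,250)
# w10: rebuild camera from tool pose then (TCP 581.4,65,55, same orientation to 0.1deg as c24's tool)
o=-c20["R"].T@c20["t"]; off=o-np.array([644.4,73.1,90.9]); c10=dict(c20); c10["t"]=-c20["R"]@(np.array([581.4,65.0,55.0])+off)
fit(c10,189.5,233)
E
python3 - <<'E'
import cv2
im=cv2.imread("pics/w10_raw.png");cv2.imwrite("pics/w10z.png",cv2.resize(im[170:270,190:330],None,fx=5.5,fy=5.5,interpolation=cv2.INTER_CUBIC))
E
```

```text
tilt 0.152 nb [39.   9.4] nt [51.1 88.5] 0.0
54 216.8 58 219.7 62 222.6 66 225.7 70 228.9 
tilt 0.084 nb [39.7  5.2] nt [46.5 84.9] 0.0
54 228.7 58 231.6 62 234.6 66 237.8 70 241.1 
tilt 0.012 nb [-29.5   0.7] nt [-28.6  80.7] 0.0
54 214.4 58 216.9 62 219.5 66 222.2 70 225.1
```

View pics/w10z.png

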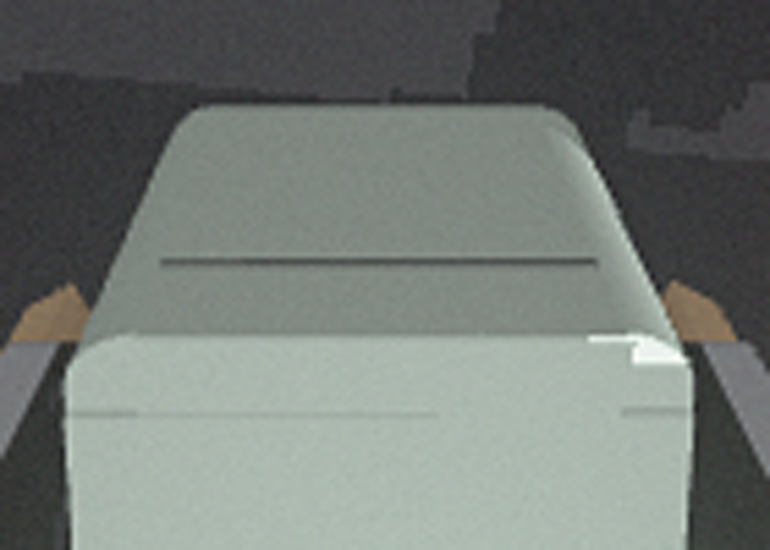

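The fit is sound, since it gives 0.01 rad for the level tin in the earlier picture. The tilt has come down from 0.15 to 0.08, so pressing here works and I'll continue.

Request:
drive_tool:
  increments:
    - [-1,[0,0,0.01],0]
    - [-1,[0,0,0],0]
    - [-1,[0,0,0],0]

```text
clock: 31.65
position: [637.4, 72.0, 73.6]
ee_rot: [-0.063, 0.998, -0.001, -0.003]
contact_force: [-19.2, 1.8, 33.5]
gripper_width: -0.2
```

```bash
python3 - <<'E'
from h import *
s,R=pose(); print(rk(s["position"])); c=calibration("wrist"); np.save("cw25.npy",c,allow_pickle=True)
save("wrist","w25",(190,165,130,100),6)
E
```

```text
t31.65 pos [637.4  72.   73.6] jawang 97.2 tilt 0.40 F [-19.2   1.8  33.5] w -0.2 j [ 0.36  0.55 -0.13  0.   -0.91 -1.81]
[41.43658861 -0.14203537]
```

View pics/w25.png

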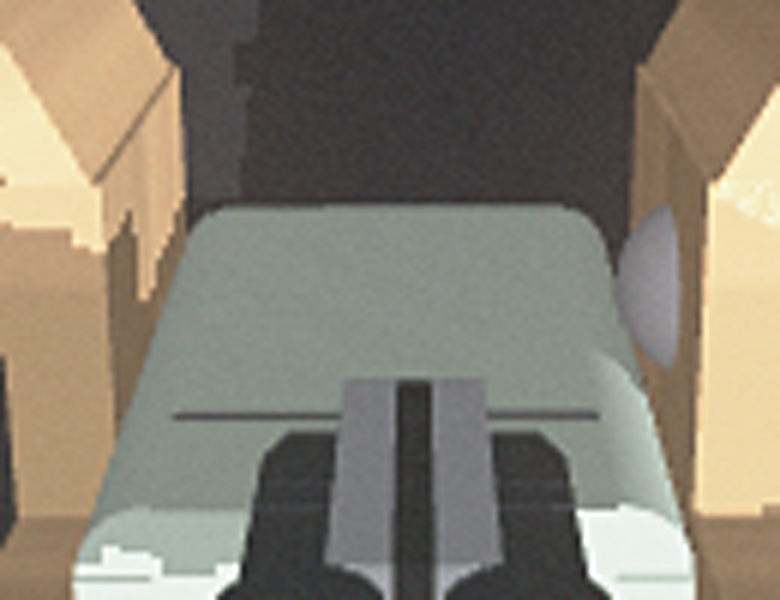

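The push and friction are self-locking at the fingertip: the near top edge has to come back as it comes down. I'll draw the tool back a few mm while pressing.

Request:
drive_tool:
  increments:
    - [-1,[0.008,0,0],0]
    - [-1,[0.008,0,0],0]
    - [-1,[0.008,0,0],0]
    - [-1,[0,0,0],0]

```text
clock: 32.2
position: [635.3, 71.9, 69.8]
ee_rot: [-0.062, 0.998, -0.0, 0.002]
contact_force: [-0.9, -0.5, 10.6]
gripper_width: -0.1
```

```bash
python3 - <<'E'
from h import *
s,R=pose(); print(rk(s["position"])); c=calibration("wrist"); np.save("cw26.npy",c,allow_pickle=True)
save("wrist","w26",(190,165,130,100),6)
E
```

```text
t32.20 pos [635.3  71.9  69.8] jawang 97.2 tilt 0.22 F [-0.9 -0.5 10.6] w -0.1 j [ 0.37  0.54 -0.14  0.   -0.88 -1.81]
[3.92612047e+01 2.16755929e-02]
```

View pics/w26.png

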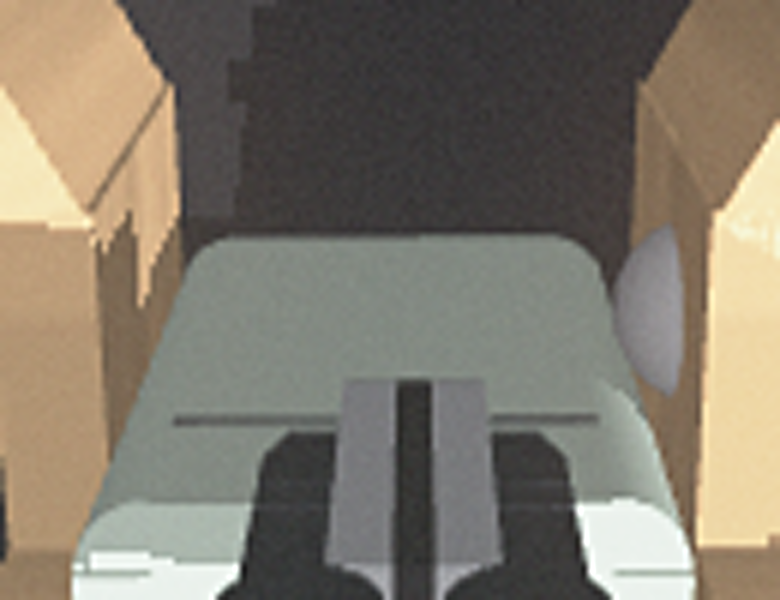

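```bash
cat > tilt.py <<'E'
from h import *
from scipy.optimize import least_squares
def T(X,p=PR):
    cs,sn=np.cos(p[2]),np.sin(p[2]); return np.array([p[0]+cs*X[0]-sn*X[1],p[1]+sn*X[0]+cs*X[1],X[2]])
def fit(c,vb,vt):
    v=lambda x,z:w2px(c,T((x,0,z)))[1]
    def f(q):
        xf,a=q; nb=np.array([xf-62*np.cos(a),62*np.sin(abs(a))]); nt=nb+80*np.array([np.sin(a),np.cos(a)]); return [v(*nb)-vb,v(*nt)-vt]
    q=least_squares(f,[100,.05],x_scale=[10,.1]); xf,a=q.x
    nb=np.array([xf-62*np.cos(a),62*np.sin(abs(a))]); nt=nb+80*np.array([np.sin(a),np.cos(a)]); print("tilt %.3f"%a,"xf %.1f"%xf,"nb",nb.round(1),"nt",nt.round(1),q.cost.round(3))
E
python3 - <<'E'
from tilt import *
fit(np.load("cw26.npy",allow_pickle=True).item(),204.2,248.8)
c=np.load("cw26.npy",allow_pickle=True).item()
fit(c,204.2,249.3);fit(c,203.7,248.8)
E
```

```text
tilt 0.003 xf 104.7 nb [42.7  0.2] nt [42.9 80.2] 0.0
tilt 0.007 xf 104.6 nb [42.6  0.4] nt [43.1 80.4] 0.0
tilt 0.008 xf 104.1 nb [42.1  0.5] nt [42.8 80.5] 0.0
```

The tin is flat again (tilt 0.003) with its near face at x≈42.7, and home is 46. I'm still pressing at 10 N, so I'll use that grip from above to drag it the last few mm forward, which cannot tip it.

Request:
drive_tool:
  increments:
    - [-1,[-0.006,0,0],0]
    - [-1,[-0.006,0,0],0]
    - [-1,[-0.006,0,0],0]
    - [-1,[-0.006,0,0],0]
    - [-1,[0,0,0],0]

```text
clock: 32.88
position: [635.5, 71.8, 69.8]
ee_rot: [-0.062, 0.998, -0.001, -0.006]
contact_force: [-16.4, 1.8, 22.7]
gripper_width: -0.6
```

```bash
python3 - <<'E'
from h import *
s,R=pose(); print(rk(s["position"])); c=calibration("wrist"); np.save("cw27.npy",c,allow_pickle=True)
save("wrist","w27",(190,165,130,100),6)
E
```

```text
t32.88 pos [635.5  71.8  69.8] jawang 97.1 tilt 0.70 F [-16.4   1.8  22.7] w -0.6 j [ 0.36  0.55 -0.13 -0.   -0.9  -1.81]
[39.538787  -0.0994782]
```

View pics/w27.png

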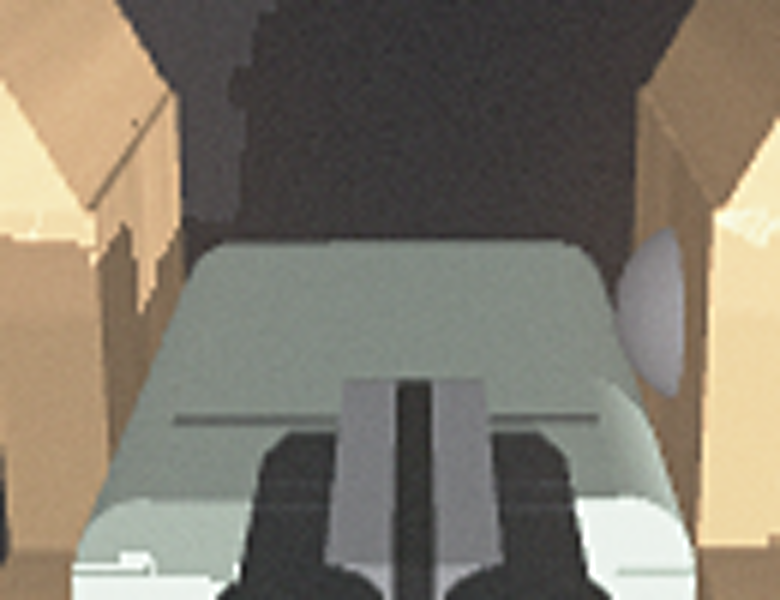

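With a 16 N forward drag it does not move further, so it appears to be against the stop. I'll lift off and check from clear views.

Request:
drive_tool:
  increments:
    - [-1,[0.01,0,-0.02],0]
    - [-1,[0.01,0,-0.08],0]
    - [-1,[0,0,-0.15],0]
    - [-1,[0,0,-0.15],0]
    - [-1,[0.15,0,-0.1],0]
    - [-1,[0.17,0,0],0]
    - [-1,[0.17,-0.1,0],0]
    - [-1,[0,-0.17,0],0]
    - [-1,[0,-0.17,0],0]
    - [-1,[0,-0.1,0],0]
    - [-1,[0,0,0],0]

```text
clock: 34.3
position: [508.8, -108.7, 216.8]
ee_rot: [-0.06, 0.998, 0.0, -0.001]
contact_force: [-0.8, -1.1, 0.6]
gripper_width: 0.1
```

```bash
python3 chk.py t28; python3 - <<'E'
import cv2
im=cv2.imread("pics/t28s_raw.png")
cv2.imwrite("pics/z3.png",cv2.resize(im[172:222,198:258],None,fx=12,fy=12,interpolation=cv2.INTER_LANCZOS4))
E
```

```text
t34.30 pos [ 508.8 -108.7  216.8] jawang 96.9 tilt 0.12 F [-0.8 -1.1  0.6] w 0.1 j [ 0.1   0.21 -0.25 -0.   -1.11 -1.55]
```

View pics/t28o.png

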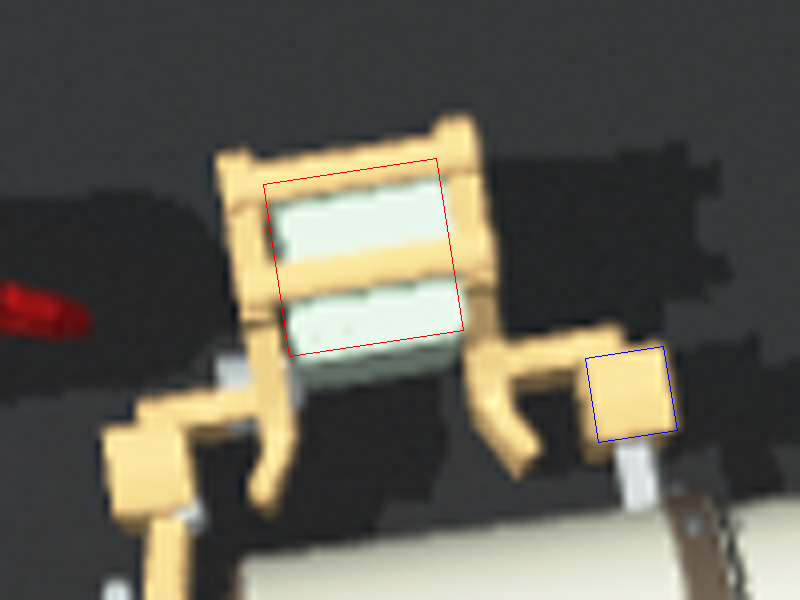

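View pics/z3.png

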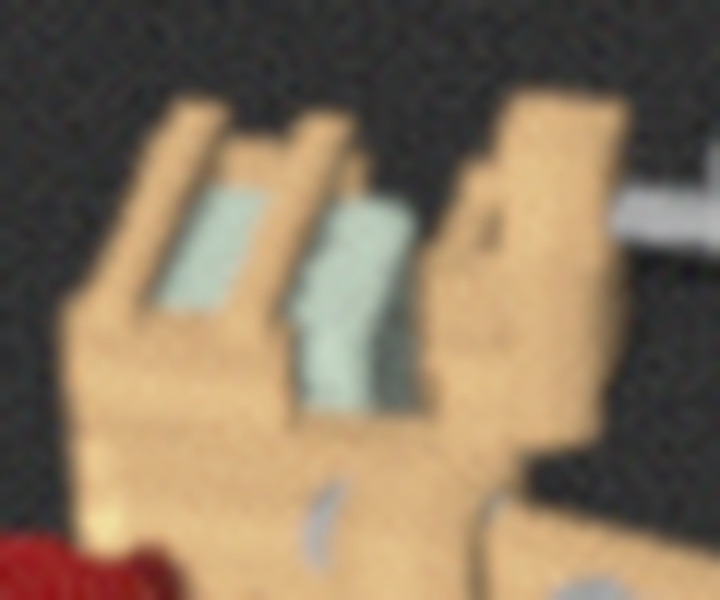

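```bash
python3 - <<'E'
from h import *
c=calibration("top")
def T(X,p=[595,65.8,.1253]):
    cs,sn=np.cos(p[2]),np.sin(p[2]); return np.array([p[0]+cs*X[0]-sn*X[1],p[1]+sn*X[0]+cs*X[1],X[2]])
im=cv2.imread("pics/t28_raw.png").astype(int)
for y in (-20,-10,0,10,20):
    a=w2px(c,T((46,y,80)));b=w2px(c,T((46,y,0))); u=int(round(a[0]))
    col=im[:,u,1]; r=range(int(a[1])-3,int(b[1])+6)
    cross=lambda L:next((v+(col[v]-L)/(col[v]-col[v+1]) for v in r if col[v]>=L>col[v+1]),None)
    print(y,"top pred %.1f seen %.1f"%(a[1],cross(190)),"bottom pred %.1f seen %.1f"%(b[1],cross(85)))
E
```

```text
-20 top pred 171.3 seen 172.2 bottom pred 175.0 seen 175.4
-10 top pred 171.8 seen 172.7 bottom pred 175.5 seen 176.2
0 top pred 172.4 seen 173.3 bottom pred 176.0 seen 176.5
10 top pred 172.9 seen 173.8 bottom pred 176.5 seen 177.3
20 top pred 173.4 seen 174.4 bottom pred 177.0 seen 177.5
```

```bash
python3 - <<'E'
from h import *
a=px2w(calibration("top"),235,206,67);b=px2w(calibration("top"),231,253,67);d=b-a
print("bar dir in rack -> gate angle", (np.arctan2(-1,0)-(np.arctan2(d[1],d[0])-.1253))%(2*np.pi))
im=cv2.imread("pics/t28_raw.png"); cv2.imwrite("pics/t28b.png",cv2.resize(im[120:270,180:430],None,fx=3.2,fy=3.2,interpolation=cv2.INTER_CUBIC))
E
```

```text
bar dir in rack -> gate angle 1.8025934749662689
```

View pics/t28b.png

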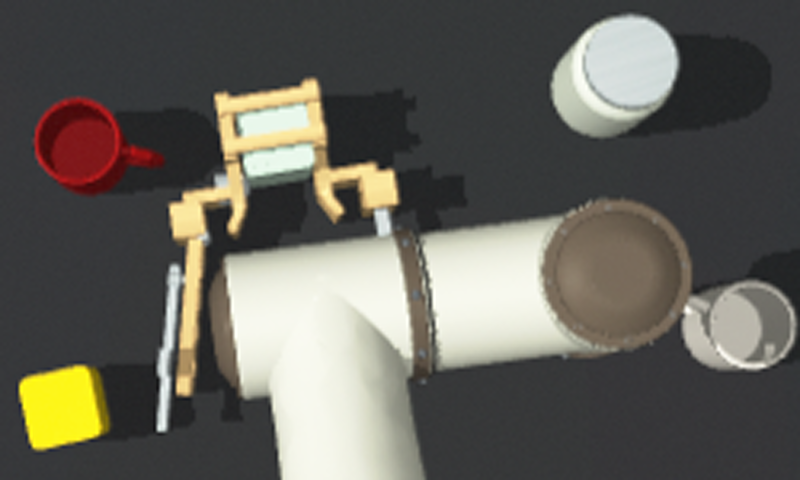

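The tin is upright and straight in the bay, the gate is at about 1.80 rad, the mugs and canister are where they were, and the tool force is about zero. I'm handing in.

```bash
python3 -c "
from bench import *
print(job_done())"
```

```text
the job is handed in; nothing more can be done
None
```

The tin is in the bay, upright and past the ball, and the gate is open. I handed the job in at about 34 s; no verdict came back.

**What I did:** I gripped the thumb tab, lifted the latch bar to about 0.2 rad and swung the gate open. Then I gripped the green tin, set it in the mouth of the bay and pushed it in.

**What went wrong:** My pushes landed about 23 mm too high on the tin. In both camera views the shut fingertips were some 11–12 mm behind the TCP, not 11 mm ahead of it as the text says. The tin tipped forward by about 0.15 rad and jammed, with the press and push forces reaching about 34 N. I mended it by pressing the near top edge down while drawing back.

**Last checks:**

| Check | Result |
|---|---|
| Tin tilt | under about 0.01 rad, straight in the bay |
| Tin position along the bay | x ≈ 75 mm from the top view and 74 mm from the wrist view; home is 77, allowed 69 to 83 |
| Back stop | a final 16 N forward drag moved it no further |
| Gate angle | about 1.80 rad, needs 1.4 |
| Mugs and canister | no visible movement |
| Robot contact | arm clear of the rack, tool force about zero |

- **Doubtful:** The 2–3 mm short of home in both views is about the cameras' accuracy, so I took the tin as seated.
- **Not confirmed:** The wrist view showed the ball standing in front of the tin's near left corner, but I had no separate sign of the click.

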